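# Put the lids back on the washed staining jars

## Task

The four glass staining jars are washed and dry: put each one's own lid back on it to keep the dust out, so that every lid lies flat and centred on its rim, the square and the oblong one in line with their jars. Set the glass down gently, and leave the jars, the dropper bottle and the beaker standing where they are.

Things in the scene. Friction and masses are not known exactly. Their poses are not given: they have to be found in the camera images.
- lid_round_large_mid (a point): Larger round clear-glass lid: flat disc 66 mm across and 6 mm thick, lying flat on the bench, with an upright round knob 18 mm across in the middle rising 26 mm above the disc (lid 32 mm high in all). Its point is at its centre, half-way up (16 mm above its underside), z up along the knob. About 75 g.
- lid_round_small_mid (a point): Smaller round clear-glass lid: flat disc 50 mm across and 6 mm thick, lying flat, with the same 18 mm round knob, 26 mm high (32 mm in all). Its point is at its centre, half-way up (16 mm above its underside), z up along the knob. About 50 g.
- lid_square_mid (a point): Square clear-glass lid: plate 64 x 64 mm and 6 mm thick, lying flat, with a square knob 18 x 18 mm in the middle, 26 mm high (32 mm in all). Its point is at its centre, half-way up (16 mm above its underside), z up along the knob. x and y are square to the edges of plate and knob. About 80 g.
- lid_rect_mid (a point): Oblong clear-glass lid: plate 94 mm (along its x) by 70 mm (along its y) and 6 mm thick, lying flat, with a bar grip in the middle 40 mm long (along x), 16 mm wide (along y) and 26 mm high (32 mm in all). Its point is at its centre, half-way up (16 mm above its underside), z up along the knob. About 125 g.
- coplin_jar_mouth (a point): Tall round glass slide-staining jar, open and empty, with a foot: 96 mm high, flat ground rim 66 mm across outside and 48 mm inside. Its point is the centre of the mouth, level with the top of the rim, z up. Takes the larger round lid, which lies flat on the rim. About 320 g, loose.
- stender_dish_mouth (a point): Small low round glass staining dish, open and empty: 42 mm high, flat ground rim 50 mm across outside and 32 mm inside. Its point is the centre of the mouth, level with the top of the rim, z up. Takes the smaller round lid. About 120 g, loose.
- square_jar_mouth (a point): Tall square glass slide-staining jar, open and empty: 86 mm high, flat ground rim 64 x 64 mm outside and 46 x 46 mm inside. Its point is the centre of the mouth, level with the top of the rim, z up. x and y are square to its sides. Takes the square lid. About 330 g, loose.
- trough_mouth (a point): Oblong glass slide-staining trough, open and empty: 64 mm high, flat ground rim 94 mm (along its x) by 70 mm (along its y) outside, 78 x 54 mm inside. Its point is the centre of the mouth, level with the top of the rim, z up. Takes the oblong lid, long side along long side (either way round). About 360 g, loose.
- dropper_bottle_mid (a point): Amber dropper bottle with a black cap and rubber teat, 34 mm across, 101 mm high, standing loose; to be left alone. Its point is on its axis 45 mm above the bench.
- beaker_mid (a point): Small empty glass beaker, no lid, 44 mm across, 60 mm high, standing loose; to be left alone. Its point is on its axis 30 mm above the bench.
There are look-alikes about, which are no part of the job. What is shaped like the part that bears lid_round_large_mid but brown is not meant. Leave any green look-alike of the part that bears lid_round_small_mid alone.

How it is judged:
At the end, for the whole second after the job is handed in: Each lid at rest on its own jar: within 8 mm of the mouth's centre, flat (0.06 rad; height within 4 mm), square (any quarter turn) and oblong (either way) in line within 0.15 rad, jars upright. Jars, bottle and beaker never shifted over 30 mm; no lid lands on its jar at over 0.5 m/s (horizontal distance between lid_round_large_mid and coplin_jar_mouth below 0.008 m and z of lid_round_large_mid in the frame of coplin_jar_mouth between 0.012 and 0.02 m and angle between each of lid_round_large_mid, coplin_jar_mouth, lid_round_small_mid, stender_dish_mouth, lid_square_mid, square_jar_mouth, lid_rect_mid, trough_mouth's own z axis and vertical below 0.06 rad and linear speed of each of lid_round_large, lid_round_small, lid_square, lid_rect below 0.02 m/s and horizontal distance between lid_round_small_mid and stender_dish_mouth below 0.008 m and z of lid_round_small_mid in the frame of stender_dish_mouth between 0.012 and 0.02 m and horizontal distance between lid_square_mid and square_jar_mouth below 0.008 m and z of lid_square_mid in the frame of square_jar_mouth between 0.012 and 0.02 m and (angle between the x axis of lid_square_mid and the x axis of square_jar_mouth, either way round below 0.15 rad or angle between the x axis of lid_square_mid and the y axis of square_jar_mouth, either way round below 0.15 rad) and horizontal distance between lid_rect_mid and trough_mouth below 0.008 m and z of lid_rect_mid in the frame of trough_mouth between 0.012 and 0.02 m and angle between the x axis of lid_rect_mid and the x axis of trough_mouth, either way round below 0.15 rad); the robot touches nothing.
It fails at once if a jar is shifted by more than 30 mm or knocked over (distance of any of coplin_jar_mouth, stender_dish_mouth, square_jar_mouth, trough_mouth from where it was at the start of the episode above 0.03 m).
It fails at once if the dropper bottle or the beaker is shifted by more than 30 mm or knocked over (distance of any of dropper_bottle_mid, beaker_mid from where it was at the start of the episode above 0.03 m).
It fails at once if a lid is dropped or rammed onto its jar (arriving at more than 0.5 m/s, a fall of about 13 mm) ((linear speed of lid_round_large above 0.5 m/s and horizontal distance between lid_round_large_mid and coplin_jar_mouth below 0.03 m and z of lid_round_large_mid in the frame of coplin_jar_mouth below 0.05 m) or (linear speed of lid_round_small above 0.5 m/s and horizontal distance between lid_round_small_mid and stender_dish_mouth below 0.03 m and z of lid_round_small_mid in the frame of stender_dish_mouth below 0.05 m) or (linear speed of lid_square above 0.5 m/s and horizontal distance between lid_square_mid and square_jar_mouth below 0.03 m and z of lid_square_mid in the frame of square_jar_mouth below 0.05 m) or (linear speed of lid_rect above 0.5 m/s and horizontal distance between lid_rect_mid and trough_mouth below 0.03 m and z of lid_rect_mid in the frame of trough_mouth below 0.05 m)).
It also fails if it takes over 99 s, if anything falls off the work surface, if the arm or the gripper's body presses on something with over 40 N, if the wrist force passes 120 N, or if a joint passes its speed limit or range.

## Robot

A 6-joint arm with a two-finger parallel gripper is mounted at the origin on the work surface. World frame = base frame: x ahead of the robot, y to its left, z up, the work surface at z = 0. Lengths are in m, angles in rad, forces in N, time in s.
With the tool pointing down it reaches from about 0.35 to 0.975 m from the base axis. Payload 4.9 kg.
Tool frame: the origin (TCP) lies on the mounting face of the last link; the fingertips stand 173 mm ahead of it and the grasp point (between the pads) lies 155 mm ahead of it; z points along the fingers, y is the direction in which the jaws open and shut (so a half turn about z gives the same grasp; the last joint's range is limited). The gripper opens to 85 mm and grips with 20 to 120 N. Pads are 22 mm wide; open, the fingers measure 114 mm over their backs; the gripper's body (76 mm by 85 mm) begins 54 mm behind the grasp point. The pads swing forward as they close: fully open they stand 13 mm farther back than shut.
Start: joints at [-1.373, 0.053, 1.613, -0, 1.476, -0.119], TCP at [0.195, -0.594, 0.405] pointing down, gripper open.
Joint ranges: [-3.01, 3.01], [-1.01, 2.22], [0.06, 2.58], [-1.02, 4.17], [0.09, 2.62], [-3.14, 3.14]. Speed limits (rad/s): [2.57, 2.57, 3.14, 3.14, 3.14, 3.14].

## Interface

Orientations are given as a unit quaternion [w, x, y, z].
In Python, from plant import manip gives the robot as it stands.
- The arm moves only by the tool play_rows, never from a script. Its argument "increments" is a list of rows, each an object with "offset": the shift along the tool's x, y, z in mm, a list of three; "twist": the turn about the tool's z in rad; "grip": the opening, from 0 (shut) to 1 (fully open). In form: [{"offset": [dx, dy, dz], "twist": twist, "grip": grip}, ...]. A call has 1 to 5 rows; each row is the pose to reach, as a shift and turn from the pose commanded when the call began, along the tool's axes at that moment; what a row does not reach only later rows make up. A row lasts 1/12 s, in which the tool goes at most 41.7 mm and 7.16 degrees, less where a joint would pass 70% of its speed; a pose out of reach is approached as far as the arm can. A call with a gripper value outside its range is refused whole. The fingers move at their own pace and stop on an object; the grip force is fixed at half the most. Time passes only in rows, so rows that repeat a pose let the fingers close. It gives the time, the measured TCP pose, the force and the opening at its end, in the units of the state.
- manip.state(): the state, without advancing time (a new reading comes with each control period).
- manip.grab_frame(name): name is "scene" or "side" or "wrist"; returns the picture (384x512x3 uint8, blue, green, red); there is no depth.
- manip.get_calibration(name): a dict with "fx", "fy", "cx", "cy" (pixels), "k1" (the pictures are not rectified: a ray, as slopes to the right and down, at radius r is drawn at 1 + k1 r^2 times it, then the intrinsics apply), "T" (4x4, takes a point from camera to world coordinates). Camera axes: x right, y down, z forward; pixel columns grow to the right and rows downward; lengths in m; the calibration is good to about 2 mm. A picture is of the moment at which its call begins: read the wrist's pose just before it. get_calibration takes no time and is no camera call; for the wrist camera it gives the pose at the moment of the call.
- manip.job_done(): hands the job in, once; it reports no verdict.
Trained networks look in the newest picture that a camera, given by its name, has taken for a name from the list of things; names that differ only in an ending like _2 or _b are one class to them, and where a whole thing is asked for, a point or a joint stands for the part that bears it (a point fixed in the world has none). Each returns a list of dicts, best first, with "p" (0 to 1); they miss things now and then, are a little off and sometimes report something else, mostly with a low value. They report only what shows in the picture. A call takes as long as a camera call. They do not tell look-alikes from the thing itself.
- manip.boxes_of(query, camera): "xyz" ([x, y, z] in m, in the coordinates of the camera as it stood for that picture, good to about 4 mm: the middle of the surface that is visible of it).
- manip.tip_of(query, camera): "xyz" ([x, y, z] in m, in the coordinates of the camera as it stood for that picture, good to about 4 mm: a listed point, or the origin of a listed thing).
The state is a dict: "time": time; "joint_pos": joint angles; "joint_vel": joint speeds; "joint_efforts": joint torques, N m; "tool_pos": TCP position; "tool_rot": TCP orientation; "contact_force": force on the tool from outside, world axes, zero at the start; "ft_torque": the same for the moment, N m; "gripper_width": opening from 0.0 (shut) to 1.0 (fully open).
Only numpy, scipy, OpenCV 4.12 (cv2) and the standard library are available. Lean on these libraries where they do the work, as an engineer would, in place of code of your own. Each camera call takes 0.05 s, during which the arm holds its last target. There are 200 camera calls.

## Working session

There is one attempt and no reset: what is moved stays moved. The work goes in short steps, Python scripts to look and compute and a tool call to move; the robot and the scene stay as the last step left them, time stands still between calls to the robot, and variables do not carry over. Pictures are saved under pics/ and viewed, about 12 in all and at most 16, crops included, and the job is handed in when it is done.

Besides the shell and the picture viewer there is one more tool, called after "Request:" as name(argument=value, ...) on one line, values as JSON. play_rows: Moves the arm, as the interface text tells. Its arguments: {"type":"object","properties":{"increments":{"type":"array"}},"required":["increments"]}

```bash
ls; mkdir -p pics; cat > h.py <<'E'
import numpy as np, cv2
from plant import manip
NAMES=["lid_round_large_mid","lid_round_small_mid","lid_square_mid","lid_rect_mid","coplin_jar_mouth","stender_dish_mouth","square_jar_mouth","trough_mouth","dropper_bottle_mid","beaker_mid"]
def w(c,p): 
    T=np.array(c["T"]); return T[:3,:3]@np.array(p)+T[:3,3]
def px(c,P):
    T=np.array(c["T"]); q=T[:3,:3].T@(np.array(P)-T[:3,3]); s=q[:2]/q[2]; s=s*(1+c["k1"]*(s@s))
    return np.array([c["fx"]*s[0]+c["cx"],c["fy"]*s[1]+c["cy"]])
def ray(c,u,z):
    K=np.array([[c["fx"],0,c["cx"]],[0,c["fy"],c["cy"]],[0,0,1.]])
    d=np.array([(u[0]-c["cx"])/c["fx"],(u[1]-c["cy"])/c["fy"]]); s=d.copy()
    for _ in range(20): s=d/(1+c["k1"]*(s@s))
    T=np.array(c["T"]); v=T[:3,:3]@np.array([s[0],s[1],1]); return T[:3,3]+v*(z-T[2,3])/v[2]
E
python3 - <<'E'
from h import *
print(manip.state())
for cam in ["scene","side"]:
    c=manip.get_calibration(cam); im=manip.grab_frame(cam); cv2.imwrite(f"pics/{cam}0.png",cv2.resize(im,(800,600)))
    print(cam,{k:np.round(v,3).tolist() for k,v in c.items()})
    for n in NAMES:
        print(n,[(round(r["p"],2),np.round(w(c,r["xyz"]),3).tolist(),px(c,w(c,r["xyz"])).round().tolist()) for r in manip.tip_of(n,cam)])
print(manip.state()["time"])
E
```

```text
pics
{'time': 0.0, 'joint_pos': array([-1.37296941e+00,  5.33855300e-02,  1.61430790e+00, -5.23540747e-05,
        1.47595211e+00, -1.18979862e-01]), 'joint_vel': array([ 0.00027285,  0.00091653,  0.0002593 ,  0.00112201,  0.00014327,
       -0.00104016]), 'joint_efforts': array([ 1.00858142e-03, -3.93676937e+01, -3.70179069e+01,  2.69324727e-05,
        7.06518869e-03, -4.88907645e-06]), 'tool_pos': array([ 0.19466362, -0.59363472,  0.40343655]), 'tool_rot': array([-1.02461810e-03,  9.87479479e-01,  1.57744176e-01, -6.64920900e-05]), 'contact_force': array([ 0.41835368, -0.04840842, -0.12070089]), 'ft_torque': array([-0.01476186,  0.01401693, -0.02785414]), 'gripper_width': 0.9996728790443318}
scene {'fx': 430.493, 'fy': 430.493, 'cx': 259.558, 'cy': 190.997, 'k1': -0.138, 'T': [[-0.137, 0.858, -0.496, 1.056], [0.991, 0.111, -0.081, 0.099], [-0.014, -0.502, -0.865, 1.025], [0.0, 0.0, 0.0, 1.0]]}
lid_round_large_mid [(0.57, [0.442, -0.226, 0.015], [180.0, 171.0]), (0.53, [0.313, -0.326, 0.018], [158.0, 131.0])]
lid_round_small_mid [(0.83, [0.706, 0.194, 0.017], [324.0, 280.0]), (0.51
[... 978 characters left out ...]
])]
lid_square_mid [(0.66, [0.449, 0.067, 0.016], [259.0, 232.0]), (0.19, [0.601, 0.361, 0.044], [138.0, 276.0])]
lid_rect_mid [(0.75, [0.595, -0.08, 0.015], [246.0, 178.0]), (0.18, [0.448, 0.065, 0.013], [260.0, 232.0])]
coplin_jar_mouth [(0.8, [0.442, 0.204, 0.094], [228.0, 250.0])]
stender_dish_mouth [(0.76, [0.588, -0.371, 0.037], [299.0, 122.0])]
square_jar_mouth [(0.94, [0.6, 0.062, 0.089], [213.0, 188.0])]
trough_mouth [(0.97, [0.447, -0.373, 0.061], [339.0, 131.0])]
dropper_bottle_mid [(0.58, [0.602, 0.36, 0.047], [137.0, 274.0]), (0.27, [0.599, -0.085, 0.018], [245.0, 176.0])]
beaker_mid [(0.78, [0.455, 0.367, 0.03], [183.0, 311.0]), (0.6, [0.601, 0.363, 0.045], [137.0, 276.0])]
1.1
```

View pics/scene0.png

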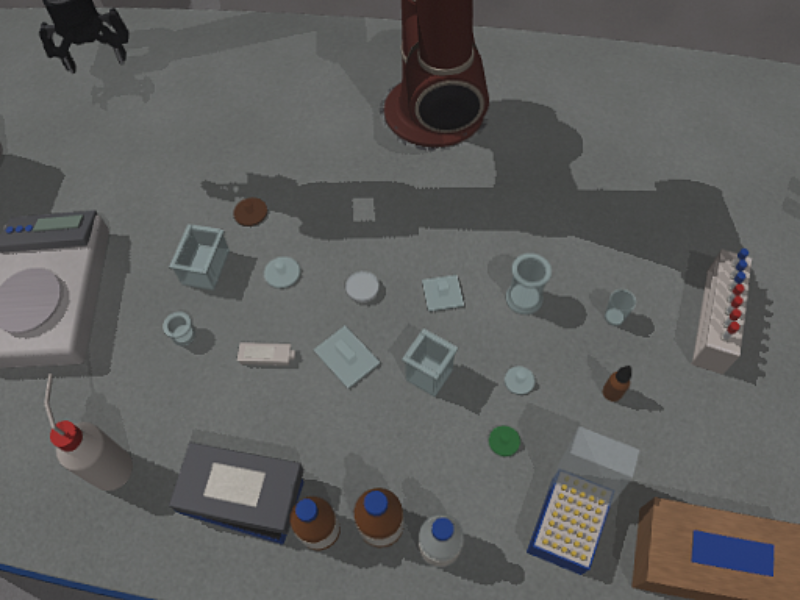

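View pics/side0.png

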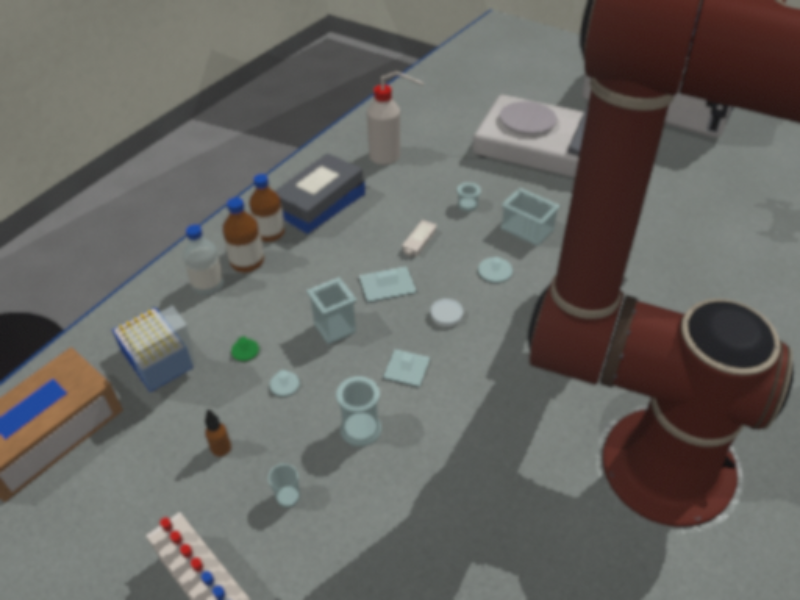

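The real lids are the clear ones, in 800x600 pixels of the scene view:

| Lid | Pixel | Look-alikes to avoid |
|---|---|---|
| Large round | (281,271) | Brown disc (250,211), white dish (363,288) |
| Small round | (520,379) | Green disc (505,440) |
| Square | (443,292) | none |
| Oblong | (347,355) | none |

The jars are at: Coplin (530,270), stender (178,322), square (430,345), trough (200,245). I'll move over the left group and look with the wrist camera.

Request:
play_rows(increments=[{"offset": [24, -15, 0], "twist": 0.06, "grip": 1}, {"offset": [48, -30, 0], "twist": 0.13, "grip": 1}, {"offset": [72, -45, 0], "twist": 0.19, "grip": 1}, {"offset": [96, -60, 0], "twist": 0.25, "grip": 1}, {"offset": [120, -75, 0], "twist": 0.317, "grip": 1}])

```text
time: 1.52
tool_pos: [0.286, -0.4842, 0.4048]
tool_rot: [0.0, 1.0, -0.002, 0.0]
contact_force: [-0.4, 0.3, 0.1]
gripper_width: 1.0
```

Request:
play_rows(increments=[{"offset": [24, -24, 0], "twist": 0, "grip": 1}, {"offset": [48, -48, 0], "twist": 0, "grip": 1}, {"offset": [72, -72, 0], "twist": 0, "grip": 1}, {"offset": [96, -96, 0], "twist": 0, "grip": 1}, {"offset": [120, -120, 0], "twist": 0, "grip": 1}])

```text
time: 1.93
tool_pos: [0.4063, -0.3639, 0.405]
tool_rot: [0.0, 1.0, -0.0, 0.0]
contact_force: [0.8, -0.2, -0.1]
gripper_width: 1.004
```

Request:
play_rows(increments=[{"offset": [20, -30, 0], "twist": 0, "grip": 1}, {"offset": [40, -60, 0], "twist": 0, "grip": 1}, {"offset": [60, -90, 0], "twist": 0, "grip": 1}, {"offset": [80, -120, 0], "twist": 0, "grip": 1}, {"offset": [80, -120, 0], "twist": 0, "grip": 1}])

```text
time: 2.35
tool_pos: [0.4876, -0.241, 0.4049]
tool_rot: [-0.001, 1.0, 0.003, 0.001]
contact_force: [-1.5, 0.6, 0.4]
gripper_width: 0.997
```

```bash
cat > look.py <<'E'
import sys
from h import *
tag=sys.argv[1]; names=[NAMES[int(i)] for i in sys.argv[2]] if len(sys.argv)>2 else NAMES[:8]
s=manip.state(); print(s["time"],s["tool_pos"].round(4),s["tool_rot"].round(4),"w",round(s["gripper_width"],3),"F",s["contact_force"].round(1))
c=manip.get_calibration("wrist"); im=manip.grab_frame("wrist"); cv2.imwrite(f"pics/raw_{tag}.png",im); cv2.imwrite(f"pics/{tag}.png",cv2.resize(im,(800,600)))
np.save(f"cal_{tag}.npy",c,allow_pickle=True); print("cam",np.array(c["T"])[:3,3].round(3),np.array(c["T"])[:3,2].round(3))
for n in names:
    print(n,[(round(r["p"],2),np.round(w(c,r["xyz"]),4).tolist(),(px(c,w(c,r["xyz"]))*1.5625).round().tolist()) for r in manip.tip_of(n,"wrist")])
E
python3 look.py w1
```

```text
2.35 [ 0.4876 -0.241   0.4049] [-1.e-03  1.e+00  3.e-03  8.e-04] w 0.997 F [-1.5  0.6  0.4]
cam [ 0.57  -0.239  0.373] [-0.321 -0.    -0.947]
lid_round_large_mid [(0.98, [0.3173, -0.316, 0.0181], [483.0, 441.0]), (0.79, [0.4385, -0.2246, 0.0129], [383.0, 316.0])]
lid_round_small_mid []
lid_square_mid [(0.84, [0.4455, 0.0661, 0.012], [54.0, 305.0]), (0.4, [0.5864, -0.3707, 0.0426], [591.0, 131.0])]
lid_rect_mid [(0.96, [0.5867, -0.0814, 0.0175], [191.0, 131.0])]
coplin_jar_mouth []
stender_dish_mouth [(0.75, [0.5898, -0.3678, 0.0407], [587.0, 126.0])]
square_jar_mouth []
trough_mouth [(0.62, [0.4471, -0.3658, 0.0598], [570.0, 328.0])]
```

View pics/w1.png

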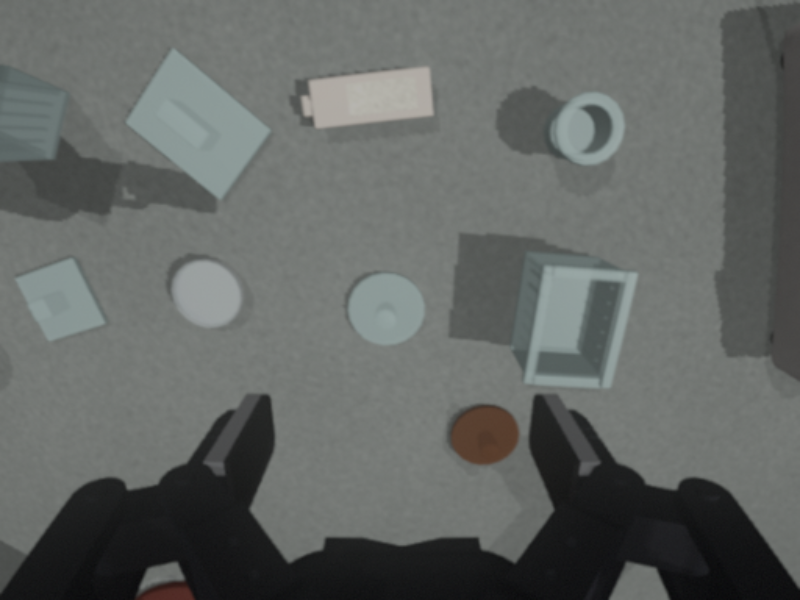

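Wrist view: the clear large lid is at (386,308), with the brown look-alike separate at (485,435). The oblong lid is at (198,124), the square lid at (60,300), the trough at (580,327) and the stender dish at (590,129). Next I'll work out positions and yaws from the corners.

```bash
cat >> h.py <<'E'
def quad(tag,pts,z,lx,ly):
    c=np.load(f"cal_{tag}.npy",allow_pickle=True).item()
    g=cv2.cvtColor(cv2.imread(f"pics/raw_{tag}.png"),cv2.COLOR_BGR2GRAY)
    p=(np.array(pts,np.float32)/1.5625).reshape(-1,1,2)
    p2=cv2.cornerSubPix(g,p.copy(),(4,4),(-1,-1),(3,30,.01))
    for q in (p,p2):
        W=np.array([ray(c,u,z)[:2] for u in q[:,0]])
        e=[W[(i+1)%4]-W[i] for i in range(4)]; L=[np.linalg.norm(v) for v in e]
        a=[np.arctan2(v[1],v[0]) for v in e]
        print(W.mean(0).round(4),"lens",np.round(np.array(L)*1000,1),"edge yaw mod pi",np.round(np.mod(a,np.pi),3), "shift",np.abs(q-p).max().round(1))
def disc(tag,u,z,r0=45):
    "blob containing pixel u (800-scale) -> hull centre at height z"
    c=np.load(f"cal_{tag}.npy",allow_pickle=True).item(); im=cv2.imread(f"pics/raw_{tag}.png")
    m=np.zeros((im.shape[0]+2,im.shape[1]+2),np.uint8); s=tuple(int(v/1.5625) for v in u)
    cv2.floodFill(cv2.GaussianBlur(im,(3,3),0),m,s,0,(9,)*3,(9,)*3,4|(255<<8)|cv2.FLOODFILL_MASK_ONLY|cv2.FLOODFILL_FIXED_RANGE)
    k=cv2.findContours(m[1:-1,1:-1],cv2.RETR_EXTERNAL,cv2.CHAIN_APPROX_NONE)[0]; h=cv2.convexHull(max(k,key=len))[:,0]
    W=np.array([ray(c,v,z)[:2] for v in h],np.float32); e=cv2.fitEllipse(W); print("disc",np.round(e[0],4),np.round(np.array(e[1])*1000,1))
E
python3 - <<'E'
from h import *
quad("w1",[(175,48),(271,130),(222,199),(126,123)],.006,0,0)
quad("w1",[(545,265),(637,272),(611,388),(524,384)],.064,0,0)
quad("w1",[(72,258),(106,324),(50,341),(16,275)],.006,0,0)
disc("w1",(365,300),.006); disc("w1",(590,160),.042)
c=np.load("cal_w1.npy",allow_pickle=True).item()
print(ray(c,np.array([386,308])/1.5625,.006), ray(c,np.array([590,129])/1.5625,.042))
E
```

```text
[ 0.5905 -0.0822] lens [91.3 67.9 92.8 69.6] edge yaw mod pi [0.855 2.443 0.874 2.42 ] shift 0.0
[ 0.5909 -0.0805] lens [92.7 69.9 91.8 68.3] edge yaw mod pi [0.861 2.415 0.843 2.428] shift 2.6
[ 0.4468 -0.3713] lens [67.6 93.2 69.3 93.8] edge yaw mod pi [1.507 3.095 1.516 3.077] shift 0.0
[ 0.4471 -0.3709] lens [68.6 93.2 70.  92.5] edge yaw mod pi [1.508 3.095 1.498 3.08 ] shift 0.9
[0.4484 0.0635] lens [63.4 62.2 65.4 60.2] edge yaw mod pi [0.305 1.855 0.273 1.821] shift 0.0
[0.4484 0.0645] lens [62.7 63.  63.7 63. ] edge yaw mod pi [0.302 1.876 0.302 1.86 ] shift 1.6
disc [ 0.4416 -0.2267] [62.3 63.1]
disc [ 0.588  -0.3698] [45.4 46. ]
[ 0.44307122 -0.22652054  0.006     ] [ 0.58766902 -0.36967954  0.042     ]
```

Request:
play_rows(increments=[{"offset": [21, -33, 0], "twist": 0, "grip": 1}, {"offset": [42, -65, 0], "twist": 0, "grip": 1}, {"offset": [63, -98, 0], "twist": 0, "grip": 1}, {"offset": [84, -130, 0], "twist": 0, "grip": 1}, {"offset": [105, -163, 0], "twist": 0, "grip": 1}])

```text
time: 3.22
tool_pos: [0.591, -0.0815, 0.4048]
tool_rot: [0.0, 1.0, -0.001, 0.0]
contact_force: [-0.3, -0.0, -0.1]
gripper_width: 1.002
```

Request:
play_rows(increments=[{"offset": [0, 0, 14], "twist": -0.09, "grip": 0.7}, {"offset": [0, 0, 28], "twist": -0.18, "grip": 0.7}, {"offset": [0, 0, 42], "twist": -0.27, "grip": 0.7}, {"offset": [0, 0, 56], "twist": -0.36, "grip": 0.7}, {"offset": [0, 0, 70], "twist": -0.43, "grip": 0.7}])

```text
time: 3.63
tool_pos: [0.5904, -0.0828, 0.334]
tool_rot: [0.0, 0.977, 0.215, -0.0]
contact_force: [-0.3, 0.4, -0.3]
gripper_width: 0.703
```

Request:
play_rows(increments=[{"offset": [0, 0, 15], "twist": -0.1, "grip": 0.7}, {"offset": [0, 0, 30], "twist": -0.21, "grip": 0.7}, {"offset": [0, 0, 50], "twist": -0.32, "grip": 0.7}, {"offset": [0, 0, 70], "twist": -0.426, "grip": 0.7}, {"offset": [0, 0, 70], "twist": -0.426, "grip": 0.7}])

```text
time: 4.05
tool_pos: [0.5886, -0.0825, 0.2598]
tool_rot: [-0.003, 0.91, 0.415, -0.003]
contact_force: [-1.3, -0.3, -1.0]
gripper_width: 0.698
```

```bash
python3 look.py w2 3; python3 -c "
from h import *
s=manip.state();print(s['time'],s['tool_pos'].round(4),s['tool_rot'].round(4))"
```

```text
4.05 [ 0.5886 -0.0825  0.2598] [-0.0027  0.9097  0.4152 -0.0033] w 0.698 F [-1.3 -0.3 -1. ]
cam [ 0.642 -0.019  0.227] [-0.22  -0.242 -0.945]
lid_rect_mid [(0.88, [0.5884, -0.0807, 0.0178], [405.0, 324.0])]
4.15 [ 0.5901 -0.0828  0.2641] [-6.000e-04  9.106e-01  4.134e-01 -7.000e-04]
```

View pics/w2.png

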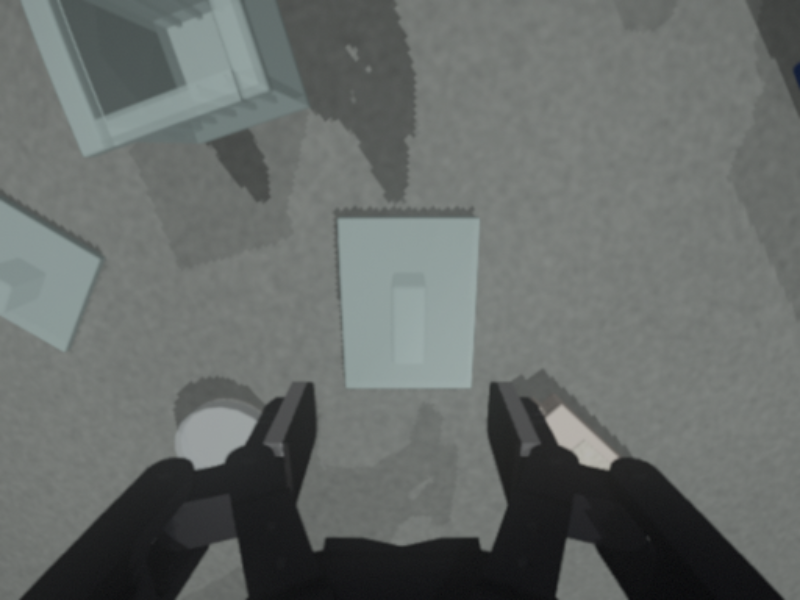

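The bar grip is centred at (409,325), square to the jaws. The white dish at (220,435) and white box at (575,440) stand nearby, so I'll check their clearance.

```bash
python3 - <<'E'
from h import *
quad("w2",[(338,219),(479,219),(471,387),(346,387)],.006,0,0)
c=np.load("cal_w2.npy",allow_pickle=True).item()
print("knob",ray(c,np.array([409,325])/1.5625,.032))
c=np.load("cal_w1.npy",allow_pickle=True).item()
for n,p in dict(dishr=(243,295),dishtop=(207,258),boxl=(309,80),boxl2=(315,128),nozzle=(300,100)).items(): print(n,ray(c,np.array(p)/1.5625,.01))
s=manip.state(); R=None
from scipy.spatial.transform import Rotation as Ro
R=Ro.from_quat(np.roll(s["tool_rot"],-1)); 
yaw=np.arctan2(*R.as_matrix()[[1,0],0]); print("yaw",yaw)
for P in ([.591,-.081,0],): print("tool off mm",(R.inv().apply(np.array(P)-s["tool_pos"])*1000).round(1))
E
```

```text
[ 0.5922 -0.0787] lens [68.4 91.8 68.9 91.9] edge yaw mod pi [2.428 0.864 2.431 0.859] shift 0.0
[ 0.5919 -0.0781] lens [68.2 92.6 68.5 92.3] edge yaw mod pi [2.433 0.869 2.43  0.866] shift 1.3
knob [ 0.59285882 -0.07802274  0.032     ]
dishr [ 0.4552796  -0.10590338  0.01      ]
dishtop [ 0.48717002 -0.07886522  0.01      ]
boxl [ 0.62136737 -0.17068885  0.01      ]
boxl2 [ 0.58757934 -0.17370617  0.01      ]
nozzle [ 0.6075279  -0.16334382  0.01      ]
yaw 0.8522641426266503
tool off mm [ 2.100e+00 -1.000e-01  2.641e+02]
```

Request:
play_rows(increments=[{"offset": [3.5, -0.5, 25], "twist": 0, "grip": 0.7}, {"offset": [3.5, -0.5, 50], "twist": 0, "grip": 0.7}, {"offset": [3.5, -0.5, 70], "twist": 0, "grip": 0.7}, {"offset": [3.5, -0.5, 82], "twist": 0, "grip": 0.7}, {"offset": [3.5, -0.5, 82], "twist": 0, "grip": 0.7}])

```text
time: 4.57
tool_pos: [0.5917, -0.0794, 0.1811]
tool_rot: [-0.001, 0.91, 0.414, -0.001]
contact_force: [-1.0, 0.8, -0.6]
gripper_width: 0.695
```

Request:
play_rows(increments=[{"offset": [0, 0, 0], "twist": 0, "grip": 0.4}, {"offset": [0, 0, 0], "twist": 0, "grip": 0}, {"offset": [0, 0, 0], "twist": 0, "grip": 0}, {"offset": [0, 0, 0], "twist": 0, "grip": 0}, {"offset": [0, 0, 0], "twist": 0, "grip": 0}])

```text
time: 4.98
tool_pos: [0.5934, -0.0796, 0.185]
tool_rot: [0.001, 0.91, 0.415, 0.002]
contact_force: [-0.2, 0.1, 4.2]
gripper_width: 0.172
```

Request:
play_rows(increments=[{"offset": [0, 0, 0], "twist": 0, "grip": 0}, {"offset": [0, 0, -10], "twist": 0, "grip": 0}, {"offset": [0, 0, -20], "twist": 0, "grip": 0}, {"offset": [0, 0, -30], "twist": 0, "grip": 0}, {"offset": [0, 0, -30], "twist": 0, "grip": 0}])

```text
time: 5.4
tool_pos: [0.5933, -0.0795, 0.2157]
tool_rot: [0.001, 0.91, 0.415, 0.002]
contact_force: [0.3, 0.4, -0.7]
gripper_width: 0.171
```

Request:
play_rows(increments=[{"offset": [0, 0, -30], "twist": 0.0, "grip": 0}, {"offset": [0, 0, -60], "twist": 0.1, "grip": 0}, {"offset": [0, 0, -90], "twist": 0.22, "grip": 0}, {"offset": [0, 0, -120], "twist": 0.34, "grip": 0}, {"offset": [0, 0, -120], "twist": 0.45, "grip": 0}])

```text
time: 5.82
tool_pos: [0.5942, -0.0797, 0.341]
tool_rot: [0.003, 0.98, 0.199, 0.006]
contact_force: [1.8, 0.3, -0.5]
gripper_width: 0.17
```

Request:
play_rows(increments=[{"offset": [0, 0, 0], "twist": 0.12, "grip": 0}, {"offset": [0, 0, 0], "twist": 0.24, "grip": 0}, {"offset": [0, 0, 0], "twist": 0.36, "grip": 0}, {"offset": [0, 0, 0], "twist": 0.456, "grip": 0}, {"offset": [0, 0, 0], "twist": 0.456, "grip": 0}])

```text
time: 6.23
tool_pos: [0.5922, -0.0793, 0.3326]
tool_rot: [-0.0, 1.0, -0.026, -0.0]
contact_force: [-0.3, -0.0, -0.9]
gripper_width: 0.173
```

Request:
play_rows(increments=[{"offset": [-13, 30, 0], "twist": 0, "grip": 0}, {"offset": [-26, 60, 0], "twist": 0, "grip": 0}, {"offset": [-39, 90, 0], "twist": 0, "grip": 0}, {"offset": [-52, 120, 0], "twist": 0, "grip": 0}, {"offset": [-65, 150, 0], "twist": 0, "grip": 0}])

```text
time: 6.65
tool_pos: [0.519, -0.2269, 0.3327]
tool_rot: [0.0, 1.0, -0.023, 0.0]
contact_force: [0.3, -1.1, -0.5]
gripper_width: 0.174
```

Request:
play_rows(increments=[{"offset": [-16, 37, 0], "twist": 0, "grip": 0}, {"offset": [-32, 74, 0], "twist": 0, "grip": 0}, {"offset": [-48, 111, 0], "twist": 0, "grip": 0}, {"offset": [-65, 149, 0], "twist": 0, "grip": 0}, {"offset": [-65, 149, 0], "twist": 0, "grip": 0}])

```text
time: 7.07
tool_pos: [0.4445, -0.3765, 0.3331]
tool_rot: [0.002, 1.0, -0.027, -0.001]
contact_force: [0.9, 0.5, -0.7]
gripper_width: 0.171
```

Request:
play_rows(increments=[{"offset": [0, 0, 10], "twist": 0, "grip": 0}, {"offset": [0, 0, 20], "twist": 0, "grip": 0}, {"offset": [0, 0, 30], "twist": 0, "grip": 0}, {"offset": [0, 0, 40], "twist": 0, "grip": 0}, {"offset": [0, 0, 40], "twist": 0, "grip": 0}])

```text
time: 7.48
tool_pos: [0.4473, -0.3694, 0.2886]
tool_rot: [-0.002, 1.0, -0.024, -0.002]
contact_force: [-0.4, 0.8, -1.5]
gripper_width: 0.172
```

```bash
python3 look.py w3 37; python3 -c "
from h import *
s=manip.state();print(s['time'],s['tool_pos'].round(4),s['tool_rot'].round(4))"
```

```text
7.4833 [ 0.4473 -0.3694  0.2886] [-0.0023  0.9997 -0.024  -0.0022] w 0.172 F [-0.4  0.8 -1.5]
cam [ 0.529 -0.372  0.256] [-0.327  0.019 -0.945]
lid_rect_mid [(0.7, [0.4416, -0.3677, 0.1197], [402.0, 415.0])]
trough_mouth []
7.6333 [ 0.4479 -0.3708  0.2924] [-2.000e-04  9.997e-01 -2.440e-02 -2.000e-04]
```

View pics/w3.png

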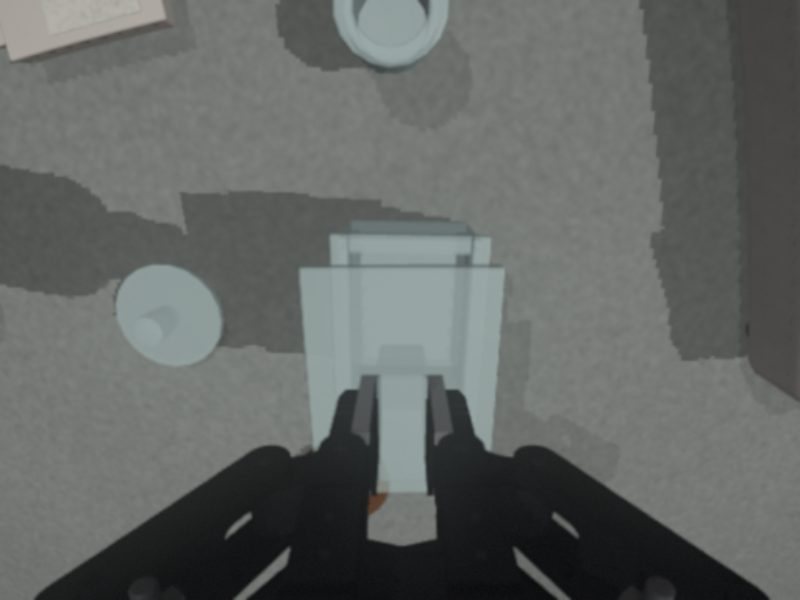

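The lid is held flat, its front edge running (300,267) to (503,267). The trough's far rim edge, (331,235) to (490,235), is parallel to it. I'll compare the two edge midpoints.

```bash
python3 - <<'E'
from h import *
c=np.load("cal_w3.npy",allow_pickle=True).item()
f=lambda p,z: ray(c,np.array(p)/1.5625,z)
for a,b,z in (((331,235),(490,235),.064),((300,267),(503,267),.110)):
    A,B=f(a,z),f(b,z); print(((A+B)/2).round(4),np.linalg.norm(A-B).round(4),np.arctan2(*(A-B)[[0,1]]).round(3))
E
```

```text
[ 0.4943 -0.3736  0.064 ] 0.0677 0.047
[ 0.4921 -0.3698  0.11  ] 0.0673 0.047
```

Request:
play_rows(increments=[{"offset": [2, 3, 10], "twist": 0, "grip": 0}, {"offset": [2, 3, 20], "twist": 0, "grip": 0}, {"offset": [2, 3, 30], "twist": 0, "grip": 0}, {"offset": [2, 3, 36], "twist": 0, "grip": 0}, {"offset": [2, 3, 40], "twist": 0, "grip": 0}])

```text
time: 8.05
tool_pos: [0.4489, -0.3741, 0.2506]
tool_rot: [-0.001, 1.0, -0.025, -0.001]
contact_force: [-0.6, 0.5, -1.5]
gripper_width: 0.173
```

Request:
play_rows(increments=[{"offset": [0, 0, 1], "twist": 0, "grip": 0}, {"offset": [0, 0, 2], "twist": 0, "grip": 0}, {"offset": [0, 0, 3], "twist": 0, "grip": 0}, {"offset": [0, 0, 3], "twist": 0, "grip": 0}, {"offset": [0, 0, 3], "twist": 0, "grip": 0}])

```text
time: 8.47
tool_pos: [0.4495, -0.3747, 0.2502]
tool_rot: [0.0, 1.0, -0.025, 0.0]
contact_force: [-0.3, 0.5, -1.0]
gripper_width: 0.173
```

Request:
play_rows(increments=[{"offset": [0, 0, 1], "twist": 0, "grip": 0}, {"offset": [0, 0, 2], "twist": 0, "grip": 0}, {"offset": [0, 0, 2], "twist": 0, "grip": 0}, {"offset": [0, 0, 2], "twist": 0, "grip": 0}, {"offset": [0, 0, 2], "twist": 0, "grip": 0}])

```text
time: 8.88
tool_pos: [0.4496, -0.3747, 0.2489]
tool_rot: [0.0, 1.0, -0.025, 0.0]
contact_force: [-1.5, 1.9, 5.6]
gripper_width: 0.167
```

Request:
play_rows(increments=[{"offset": [0, 0, 1], "twist": 0, "grip": 0}, {"offset": [0, 0, 1.5], "twist": 0, "grip": 0}, {"offset": [0, 0, 1.5], "twist": 0, "grip": 0}, {"offset": [0, 0, 1.5], "twist": 0, "grip": 0}, {"offset": [0, 0, 1.5], "twist": 0, "grip": 0}])

```text
time: 9.3
tool_pos: [0.4497, -0.3748, 0.249]
tool_rot: [0.0, 1.0, -0.025, 0.0]
contact_force: [-5.5, 4.8, 13.0]
gripper_width: 0.171
```

Contact, as expected. I'll relax a little, release and go up.

Request:
play_rows(increments=[{"offset": [0, 0, -2.5], "twist": 0, "grip": 0}, {"offset": [0, 0, -2.5], "twist": 0, "grip": 0.3}, {"offset": [0, 0, -2.5], "twist": 0, "grip": 0.6}, {"offset": [0, 0, -2.5], "twist": 0, "grip": 0.6}, {"offset": [0, 0, -2.5], "twist": 0, "grip": 0.6}])

```text
time: 9.72
tool_pos: [0.4493, -0.3744, 0.2482]
tool_rot: [-0.0, 1.0, -0.025, -0.0]
contact_force: [0.7, 0.0, 0.4]
gripper_width: 0.603
```

Request:
play_rows(increments=[{"offset": [0, 0, -15], "twist": 0, "grip": 0.6}, {"offset": [0, 0, -40], "twist": 0, "grip": 0.7}, {"offset": [0, 0, -70], "twist": 0, "grip": 0.7}, {"offset": [0, 0, -80], "twist": 0, "grip": 0.7}, {"offset": [0, 0, -80], "twist": 0, "grip": 0.7}])

```text
time: 10.13
tool_pos: [0.4502, -0.3753, 0.3326]
tool_rot: [0.003, 1.0, -0.025, 0.003]
contact_force: [0.3, 0.1, 0.1]
gripper_width: 0.699
```

```bash
sleep 0; python3 -c "
from h import *
manip.grab_frame('side'); s=manip.state();print(s['time'],s['tool_pos'].round(4),s['tool_rot'].round(4))"; python3 look.py w4 037
```

```text
10.1833 [ 0.4497 -0.3749  0.33  ] [ 0.0011  0.9997 -0.0251  0.0011]
10.1833 [ 0.4497 -0.3749  0.33  ] [ 0.0011  0.9997 -0.0251  0.0011] w 0.698 F [-0.3  0.2 -0.2]
cam [ 0.532 -0.378  0.298] [-0.32   0.014 -0.947]
lid_round_large_mid [(0.8, [0.3144, -0.3193, 0.0154], [337.0, 462.0]), (0.59, [0.4398, -0.2245, 0.0117], [181.0, 309.0])]
lid_rect_mid [(0.67, [0.4488, -0.3708, 0.0793], [394.0, 322.0])]
trough_mouth []
```

View pics/w4.png

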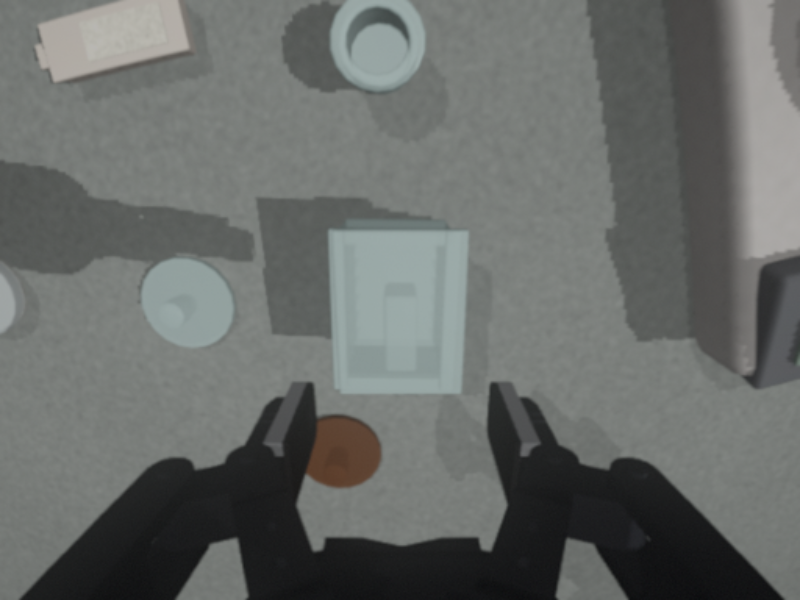

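The oblong lid lies flat and in line with the trough, with its outline (330,230) to (468,393) matching the rim. Next is the large round lid at (187,302); the brown look-alike is at (341,452).

```bash
python3 - <<'E'
from h import *
disc("w4",(205,325),.006); disc("w4",(378,84),.042)
c=np.load("cal_w4.npy",allow_pickle=True).item()
print(ray(c,np.array([187,302])/1.5625,.006), ray(c,np.array([378,42])/1.5625,.042), "knob",ray(c,np.array([172,316])/1.5625,.032))
print(manip.state()["tool_pos"])
E
```

```text
disc [ 0.4419 -0.2263] [62.8 63.3]
disc [ 0.5885 -0.3696] [44.1 46.2]
[ 0.44311416 -0.22700199  0.006     ] [ 0.58684135 -0.36962815  0.042     ] knob [ 0.44224794 -0.22871148  0.032     ]
[ 0.44889798 -0.37404589  0.32614493]
```

Request:
play_rows(increments=[{"offset": [-3, -30, 0], "twist": -0.05, "grip": 0.6}, {"offset": [-6, -60, 0], "twist": -0.05, "grip": 0.6}, {"offset": [-9, -95, 0], "twist": -0.05, "grip": 0.6}, {"offset": [-12, -125, 0], "twist": -0.05, "grip": 0.6}, {"offset": [-14.5, -146.5, 0], "twist": -0.05, "grip": 0.6}])

```text
time: 10.8
tool_pos: [0.4415, -0.2252, 0.3265]
tool_rot: [-0.001, 1.0, 0.0, -0.001]
contact_force: [0.5, 0.5, -0.0]
gripper_width: 0.598
```

Request:
play_rows(increments=[{"offset": [0, 0, 20], "twist": 0, "grip": 0.6}, {"offset": [0, 0, 50], "twist": 0, "grip": 0.6}, {"offset": [0, 0, 75], "twist": 0, "grip": 0.6}, {"offset": [0, 0, 90], "twist": 0, "grip": 0.6}, {"offset": [0, 0, 90], "twist": 0, "grip": 0.6}])

```text
time: 11.22
tool_pos: [0.4401, -0.2258, 0.2329]
tool_rot: [-0.003, 1.0, -0.0, -0.004]
contact_force: [-0.8, 0.8, -1.3]
gripper_width: 0.599
```

```bash
python3 look.py w5 0; python3 - <<'E'
from h import *
c=np.load("cal_w5.npy",allow_pickle=True).item()
print(manip.state()["tool_pos"])
disc("w5",px(c,[.458,-.227,.006])*1.5625,.006)
E
```

```text
11.2167 [ 0.4401 -0.2258  0.2329] [-0.0032  1.     -0.     -0.0044] w 0.599 F [-0.8  0.8 -1.3]
cam [ 0.522 -0.225  0.2  ] [-0.331  0.006 -0.944]
lid_round_large_mid [(0.92, [0.3148, -0.3178, 0.0155], [573.0, 550.0]), (0.85, [0.4382, -0.2252, 0.0145], [405.0, 345.0])]
[ 0.44177841 -0.22716858  0.23741189]
disc [ 0.4425 -0.2257] [63.4 63.9]
```

View pics/w5.png

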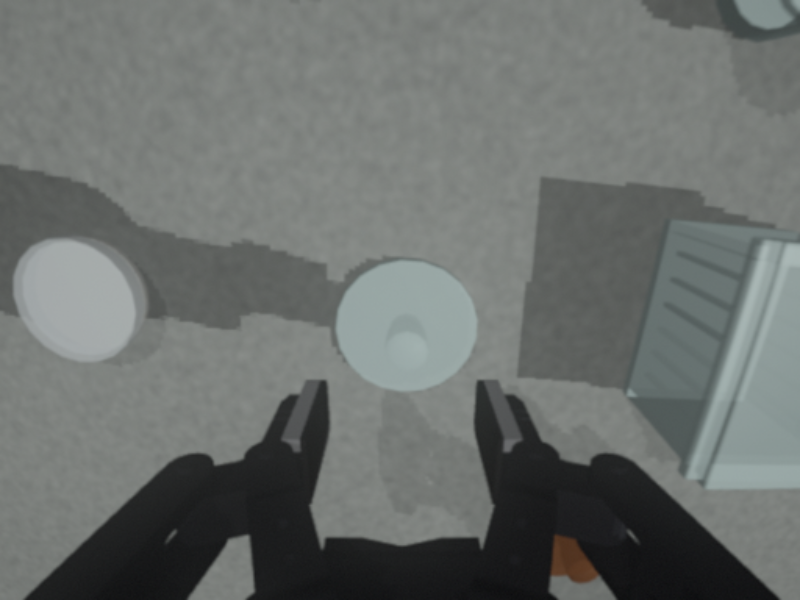

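The clear large lid sits centred between the jaws, knob at (406,345). Grasping it.

Request:
play_rows(increments=[{"offset": [1, -0.5, 15], "twist": 0, "grip": 0.6}, {"offset": [1, -0.5, 30], "twist": 0, "grip": 0.6}, {"offset": [1, -0.5, 42], "twist": 0, "grip": 0.6}, {"offset": [1, -0.5, 50], "twist": 0, "grip": 0.6}, {"offset": [1, -0.5, 50], "twist": 0, "grip": 0.6}])

```text
time: 11.73
tool_pos: [0.4428, -0.2267, 0.1874]
tool_rot: [-0.001, 1.0, -0.0, -0.001]
contact_force: [0.1, -0.0, 0.0]
gripper_width: 0.599
```

Request:
play_rows(increments=[{"offset": [0, 0, 0], "twist": 0, "grip": 0.4}, {"offset": [0, 0, 0], "twist": 0, "grip": 0}, {"offset": [0, 0, 0], "twist": 0, "grip": 0}, {"offset": [0, 0, 0], "twist": 0, "grip": 0}, {"offset": [0, 0, 0], "twist": 0, "grip": 0}])

```text
time: 12.15
tool_pos: [0.4438, -0.2274, 0.19]
tool_rot: [0.001, 1.0, -0.0, 0.001]
contact_force: [-0.7, 1.2, 5.3]
gripper_width: 0.178
```

Request:
play_rows(increments=[{"offset": [0, 0, 0], "twist": 0, "grip": 0}, {"offset": [0, 0, -15], "twist": 0, "grip": 0}, {"offset": [0, 0, -45], "twist": 0, "grip": 0}, {"offset": [0, 0, -80], "twist": 0, "grip": 0}, {"offset": [0, 0, -115], "twist": 0, "grip": 0}])

```text
time: 12.57
tool_pos: [0.4426, -0.2265, 0.3038]
tool_rot: [-0.001, 1.0, -0.0, -0.001]
contact_force: [1.2, -0.5, -0.8]
gripper_width: 0.177
```

Request:
play_rows(increments=[{"offset": [0, 0, -30], "twist": 0, "grip": 0}, {"offset": [0, 0, -60], "twist": 0, "grip": 0}, {"offset": [0, 0, -80], "twist": 0, "grip": 0}, {"offset": [0, 0, -80], "twist": 0, "grip": 0}, {"offset": [0, 0, -80], "twist": 0, "grip": 0}])

```text
time: 12.98
tool_pos: [0.4433, -0.227, 0.3846]
tool_rot: [0.001, 1.0, -0.0, 0.001]
contact_force: [0.1, 0.6, -1.9]
gripper_width: 0.179
```

Request:
play_rows(increments=[{"offset": [0, -20, 0], "twist": 0, "grip": 0}, {"offset": [0, -50, 0], "twist": 0, "grip": 0}, {"offset": [0, -80, 0], "twist": 0, "grip": 0}, {"offset": [0, -110, 0], "twist": 0, "grip": 0}, {"offset": [0, -140, 0], "twist": 0, "grip": 0}])

```text
time: 13.4
tool_pos: [0.4425, -0.0856, 0.3805]
tool_rot: [-0.001, 1.0, -0.0, -0.002]
contact_force: [0.2, -0.2, -0.5]
gripper_width: 0.181
```

Request:
play_rows(increments=[{"offset": [0, -30, 0], "twist": 0, "grip": 0}, {"offset": [0, -60, 0], "twist": 0, "grip": 0}, {"offset": [0, -90, 0], "twist": 0, "grip": 0}, {"offset": [0, -120, 0], "twist": 0, "grip": 0}, {"offset": [0, -150, 0], "twist": 0, "grip": 0}])

```text
time: 13.82
tool_pos: [0.4424, 0.0645, 0.3806]
tool_rot: [-0.0, 1.0, -0.0, -0.002]
contact_force: [0.2, 0.2, 0.2]
gripper_width: 0.175
```

Request:
play_rows(increments=[{"offset": [0, -30, 0], "twist": 0, "grip": 0}, {"offset": [0, -60, 0], "twist": 0, "grip": 0}, {"offset": [0, -80, 0], "twist": 0, "grip": 0}, {"offset": [0, -94, 0], "twist": 0, "grip": 0}, {"offset": [0, -94, 0], "twist": 0, "grip": 0}])

```text
time: 14.23
tool_pos: [0.4425, 0.1589, 0.3806]
tool_rot: [0.0, 1.0, 0.002, -0.003]
contact_force: [-0.1, -0.4, -0.7]
gripper_width: 0.18
```

```bash
python3 look.py w6 0146; python3 -c "
from h import *
print(manip.state()['tool_pos'])"
```

```text
14.2333 [0.4425 0.1589 0.3806] [ 1.0e-04  1.0e+00  1.6e-03 -2.6e-03] w 0.18 F [-0.1 -0.4 -0.7]
cam [0.524 0.16  0.348] [-0.328 -0.002 -0.945]
lid_round_large_mid []
lid_round_small_mid [(0.97, [0.6015, 0.2131, 0.015], [321.0, 28.0])]
coplin_jar_mouth [(0.77, [0.4433, 0.2112, 0.0953], [314.0, 295.0])]
square_jar_mouth []
[0.44324047 0.15625432 0.38264759]
```

View pics/w6.png

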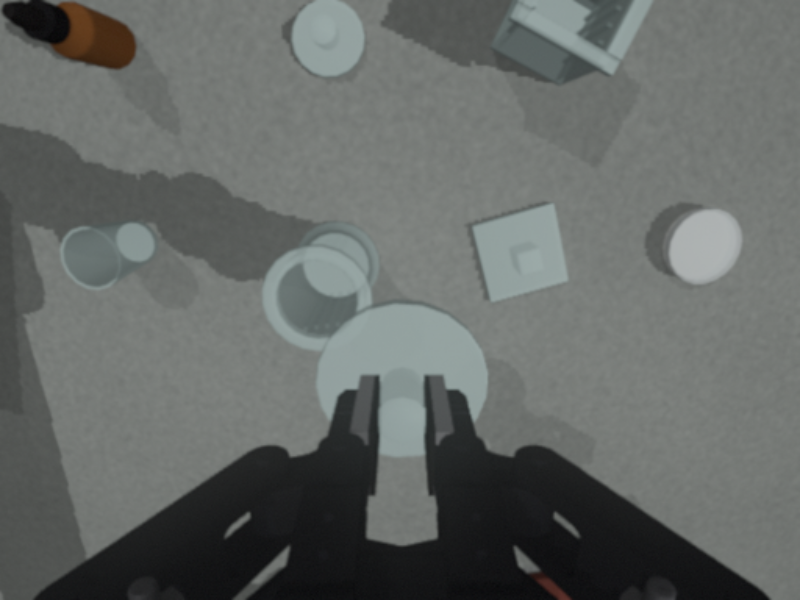

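The held lid is in the jaws, flat. The Coplin mouth is at (317,298), clear of the lid, and the square lid at (520,253), the small lid at (328,37), bottle and beaker are visible too.

```bash
python3 - <<'E'
from h import *
c=np.load("cal_w6.npy",allow_pickle=True).item()
r=lambda p,z: ray(c,np.array(p)/1.5625,z).round(4)
# rim outer points by eye, circle of r 33 at z .096
from scipy.optimize import least_squares
P=np.array([r(p,.096)[:2] for p in [(262,297),(317,246),(372,297),(280,257),(356,260),(276,335),(300,348)]])
print(least_squares(lambda v:np.hypot(*(P-v).T)-.033,P.mean(0)).x, (least_squares(lambda v:np.hypot(*(P-v[:2]).T)-v[2],[*P.mean(0),.033]).x))
quad("w6",[(472,227),(554,204),(568,279),(492,301)],.006,0,0)
disc("w6",(328,60),.006); print(r((329,38),.006))
print("held lid disc y", r((317,380),.194),r((488,380),.194))
E
```

```text
[0.43975323 0.20924595] [0.43974981 0.20924284 0.03300809]
[0.4484 0.0671] lens [63.3 60.7 62.  61.8] edge yaw mod pi [1.856 0.292 1.874 0.313] shift 0.0
[0.449  0.0682] lens [62.5 63.  63.3 62.8] edge yaw mod pi [1.852 0.302 1.849 0.288] shift 1.5
disc [0.5982 0.2101] [47.  47.2]
[0.5975 0.2093 0.006 ]
held lid disc y [0.4408 0.1921 0.194 ] [0.441  0.1269 0.194 ]
```

Request:
play_rows(increments=[{"offset": [-1, -20, 0], "twist": 0, "grip": 0}, {"offset": [-3, -40, 0], "twist": 0, "grip": 0}, {"offset": [-3, -52, 5], "twist": 0, "grip": 0}, {"offset": [-3, -52, 25], "twist": 0, "grip": 0}, {"offset": [-3, -52, 45], "twist": 0, "grip": 0}])

```text
time: 14.9
tool_pos: [0.4408, 0.2092, 0.3391]
tool_rot: [-0.0, 1.0, 0.0, 0.001]
contact_force: [-0.4, 1.4, -0.9]
gripper_width: 0.182
```

Request:
play_rows(increments=[{"offset": [0, 0, 12], "twist": 0, "grip": 0}, {"offset": [0, 0, 24], "twist": 0, "grip": 0}, {"offset": [0, 0, 36], "twist": 0, "grip": 0}, {"offset": [0, 0, 44], "twist": 0, "grip": 0}, {"offset": [0, 0, 44], "twist": 0, "grip": 0}])

```text
time: 15.32
tool_pos: [0.4398, 0.2086, 0.2926]
tool_rot: [0.001, 1.0, -0.0, -0.002]
contact_force: [-0.8, -0.2, -1.0]
gripper_width: 0.178
```

Request:
play_rows(increments=[{"offset": [0, 0, 1], "twist": 0, "grip": 0}, {"offset": [0, 0, 2], "twist": 0, "grip": 0}, {"offset": [0, 0, 3], "twist": 0, "grip": 0}, {"offset": [0, 0, 4], "twist": 0, "grip": 0}, {"offset": [0, 0, 5], "twist": 0, "grip": 0}])

```text
time: 15.73
tool_pos: [0.4405, 0.2091, 0.2902]
tool_rot: [-0.0, 1.0, -0.0, 0.001]
contact_force: [0.2, 0.3, -0.5]
gripper_width: 0.177
```

Request:
play_rows(increments=[{"offset": [0, 0, 1], "twist": 0, "grip": 0}, {"offset": [0, 0, 2], "twist": 0, "grip": 0}, {"offset": [0, 0, 2], "twist": 0, "grip": 0}, {"offset": [0, 0, 2], "twist": 0, "grip": 0}, {"offset": [0, 0, 2], "twist": 0, "grip": 0}])

```text
time: 16.15
tool_pos: [0.4403, 0.209, 0.2877]
tool_rot: [-0.0, 1.0, -0.0, 0.0]
contact_force: [-0.1, -1.0, 0.1]
gripper_width: 0.179
```

Request:
play_rows(increments=[{"offset": [0, 0, 0.5], "twist": 0, "grip": 0}, {"offset": [0, 0, 1], "twist": 0, "grip": 0}, {"offset": [0, 0, 1.5], "twist": 0, "grip": 0}, {"offset": [0, 0, 1.5], "twist": 0, "grip": 0}, {"offset": [0, 0, 1.5], "twist": 0, "grip": 0}])

```text
time: 16.57
tool_pos: [0.4403, 0.209, 0.2862]
tool_rot: [0.0, 1.0, -0.0, -0.0]
contact_force: [-0.3, 0.2, -1.0]
gripper_width: 0.175
```

Request:
play_rows(increments=[{"offset": [0, 0, 0.5], "twist": 0, "grip": 0}, {"offset": [0, 0, 1], "twist": 0, "grip": 0}, {"offset": [0, 0, 1.5], "twist": 0, "grip": 0}, {"offset": [0, 0, 1.5], "twist": 0, "grip": 0}, {"offset": [0, 0, 1.5], "twist": 0, "grip": 0}])

```text
time: 16.98
tool_pos: [0.4407, 0.2091, 0.2861]
tool_rot: [-0.0, 1.0, -0.0, 0.001]
contact_force: [-1.7, -0.7, 5.9]
gripper_width: 0.175
```

Request:
play_rows(increments=[{"offset": [0, 0, -1], "twist": 0, "grip": 0}, {"offset": [0, 0, -1], "twist": 0, "grip": 0.3}, {"offset": [0, 0, -1], "twist": 0, "grip": 0.6}, {"offset": [0, 0, -1], "twist": 0, "grip": 0.6}, {"offset": [0, 0, -1], "twist": 0, "grip": 0.6}])

```text
time: 17.4
tool_pos: [0.4402, 0.209, 0.2854]
tool_rot: [0.0, 1.0, -0.0, -0.0]
contact_force: [0.4, 0.2, -0.3]
gripper_width: 0.599
```

Request:
play_rows(increments=[{"offset": [0, 0, -15], "twist": 0, "grip": 0.6}, {"offset": [0, 0, -40], "twist": 0, "grip": 0.6}, {"offset": [0, 0, -70], "twist": 0, "grip": 0.6}, {"offset": [0, 0, -81], "twist": 0, "grip": 0.6}, {"offset": [0, 0, -81], "twist": 0, "grip": 0.6}])

```text
time: 17.82
tool_pos: [0.4413, 0.2093, 0.3705]
tool_rot: [-0.001, 1.0, -0.0, 0.003]
contact_force: [-0.5, 0.1, 0.7]
gripper_width: 0.595
```

Request:
play_rows(increments=[{"offset": [2, 30, 0], "twist": -0.08, "grip": 0.6}, {"offset": [4, 60, 0], "twist": -0.16, "grip": 0.6}, {"offset": [6, 90, 0], "twist": -0.24, "grip": 0.6}, {"offset": [8, 120, 0], "twist": -0.3, "grip": 0.6}, {"offset": [8, 142, 0], "twist": -0.3, "grip": 0.6}])

```text
time: 18.23
tool_pos: [0.4478, 0.0653, 0.3645]
tool_rot: [0.0, 0.989, 0.15, -0.001]
contact_force: [0.8, -0.0, 0.0]
gripper_width: 0.601
```

```bash
python3 look.py w7 0126; python3 -c "
from h import *
print(manip.state()['tool_pos'])"
```

```text
18.2333 [0.4478 0.0653 0.3645] [ 0.      0.9887  0.1499 -0.0014] w 0.601 F [ 0.8 -0.   0. ]
cam [0.526 0.091 0.332] [-0.311 -0.096 -0.946]
lid_round_large_mid [(0.65, [0.3171, -0.3193, 0.0153], [748.0, 516.0]), (0.6, [0.4386, 0.2115, 0.1058], [130.0, 251.0])]
lid_round_small_mid []
lid_square_mid []
square_jar_mouth [(0.77, [0.6056, 0.0659, 0.0838], [499.0, 6.0])]
[0.44805526 0.06729477 0.36535081]
```

View pics/w7.png

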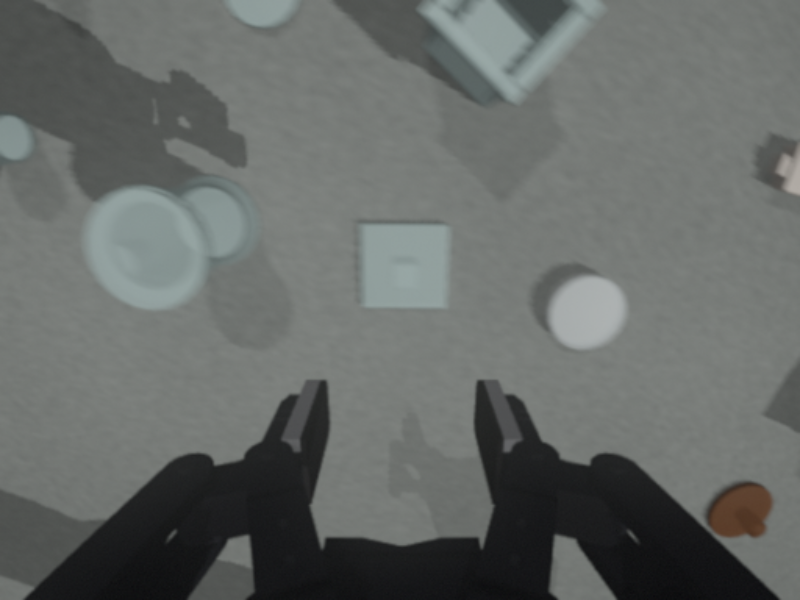

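The large lid lies concentric on the Coplin jar at (148,248). The square lid at (405,265) is square to the jaws. The square jar shows three rim corners: (420,10), (515,103) and (605,10).

```bash
python3 - <<'E'
from h import *
quad("w7",[(360,223),(449,223),(448,308),(361,308)],.006,0,0)
c=np.load("cal_w7.npy",allow_pickle=True).item()
A,B,C=[ray(c,np.array(p)/1.5625,.086)[:2] for p in [(420,10),(515,103),(605,10)]]
for e in (A-B,C-B): print(np.linalg.norm(e),np.mod(np.arctan2(e[1],e[0]),np.pi/2))
print("centre",(A+C)/2)
c=np.load("cal_w2.npy",allow_pickle=True).item()
D,E=[ray(c,np.array(p)/1.5625,.086)[:2] for p in [(84,156),(268,92)]]; e=E-D; print("w2 edge",np.linalg.norm(e),np.mod(np.arctan2(e[1],e[0]),np.pi/2),D,E)
print(manip.state()["tool_pos"])
E
```

```text
[0.4486 0.0644] lens [63.7 64.5 66.1 64.5] edge yaw mod pi [1.872 0.322 1.872 0.284] shift 0.0
[0.449  0.0643] lens [56.4 63.2 63.6 62.7] edge yaw mod pi [1.852 0.342 1.844 0.227] shift 4.0
0.06414091068278396 1.1560754882610687
0.06100989149540734 1.1135239621860415
centre [0.60579459 0.05899536]
w2 edge 0.06206858846518878 1.1241855643964949 [0.56655157 0.04660531] [0.62253223 0.01979719]
[0.44805526 0.06729477 0.36535081]
```

Request:
play_rows(increments=[{"offset": [0, 1, 20], "twist": 0, "grip": 0.6}, {"offset": [0, 1, 50], "twist": 0, "grip": 0.6}, {"offset": [0, 1, 85], "twist": 0, "grip": 0.6}, {"offset": [0, 1, 115], "twist": 0, "grip": 0.6}, {"offset": [0, 1, 135], "twist": 0, "grip": 0.6}])

```text
time: 18.9
tool_pos: [0.447, 0.0673, 0.2279]
tool_rot: [-0.001, 0.989, 0.15, -0.002]
contact_force: [-0.6, -0.4, 0.0]
gripper_width: 0.599
```

Request:
play_rows(increments=[{"offset": [0, 0, 12], "twist": 0, "grip": 0.6}, {"offset": [0, 0, 24], "twist": 0, "grip": 0.6}, {"offset": [0, 0, 34], "twist": 0, "grip": 0.6}, {"offset": [0, 0, 40], "twist": 0, "grip": 0.6}, {"offset": [0, 0, 40], "twist": 0, "grip": 0.6}])

```text
time: 19.32
tool_pos: [0.4478, 0.0667, 0.1901]
tool_rot: [-0.0, 0.989, 0.15, -0.002]
contact_force: [0.4, 0.0, 0.2]
gripper_width: 0.6
```

Request:
play_rows(increments=[{"offset": [0, 0, 0.5], "twist": 0, "grip": 0.4}, {"offset": [0, 0, 0.5], "twist": 0, "grip": 0}, {"offset": [0, 0, 0.5], "twist": 0, "grip": 0}, {"offset": [0, 0, 0.5], "twist": 0, "grip": 0}, {"offset": [0, 0, 0.5], "twist": 0, "grip": 0}])

```text
time: 19.73
tool_pos: [0.4493, 0.066, 0.1924]
tool_rot: [0.0, 0.989, 0.149, 0.001]
contact_force: [-0.8, 0.4, 3.8]
gripper_width: 0.19
```

Request:
play_rows(increments=[{"offset": [0, 0, 0], "twist": 0, "grip": 0}, {"offset": [0, 0, -15], "twist": 0, "grip": 0}, {"offset": [0, 0, -45], "twist": 0, "grip": 0}, {"offset": [0, 0, -80], "twist": 0, "grip": 0}, {"offset": [0, 0, -115], "twist": 0, "grip": 0}])

```text
time: 20.15
tool_pos: [0.4477, 0.066, 0.3061]
tool_rot: [-0.0, 0.989, 0.149, -0.002]
contact_force: [1.1, -0.0, -1.6]
gripper_width: 0.188
```

Request:
play_rows(increments=[{"offset": [0, 0, -30], "twist": 0.08, "grip": 0}, {"offset": [0, 0, -60], "twist": 0.16, "grip": 0}, {"offset": [0, 0, -75], "twist": 0.24, "grip": 0}, {"offset": [0, 0, -75], "twist": 0.3, "grip": 0}, {"offset": [0, 0, -75], "twist": 0.3, "grip": 0}])

```text
time: 20.57
tool_pos: [0.4487, 0.066, 0.3825]
tool_rot: [0.0, 1.0, -0.001, 0.001]
contact_force: [0.5, 0.5, -0.6]
gripper_width: 0.191
```

Request:
play_rows(increments=[{"offset": [20, 0, 0], "twist": 0.1, "grip": 0}, {"offset": [40, 1, 0], "twist": 0.2, "grip": 0}, {"offset": [65, 2, 0], "twist": 0.3, "grip": 0}, {"offset": [90, 3, 0], "twist": 0.4, "grip": 0}, {"offset": [110, 5, 0], "twist": 0.44, "grip": 0}])

```text
time: 20.98
tool_pos: [0.5595, 0.061, 0.3792]
tool_rot: [0.0, 0.976, -0.219, -0.001]
contact_force: [-0.4, 0.7, 0.0]
gripper_width: 0.192
```

```bash
python3 look.py w8 26; python3 -c "
from h import *
s=manip.state();print(s['tool_pos'],s['tool_rot'].round(4))"
```

```text
20.9833 [0.5595 0.061  0.3792] [ 2.000e-04  9.756e-01 -2.194e-01 -1.400e-03] w 0.192 F [-0.4  0.7  0. ]
cam [0.633 0.027 0.347] [-0.294  0.138 -0.946]
lid_square_mid [(0.85, [0.5526, 0.0627, 0.2018], [406.0, 406.0])]
square_jar_mouth [(0.85, [0.608, 0.0689, 0.0854], [353.0, 226.0])]
[0.55896924 0.06082547 0.37916883] [ 4.000e-04  9.760e-01 -2.176e-01 -1.900e-03]
```

View pics/w8.png

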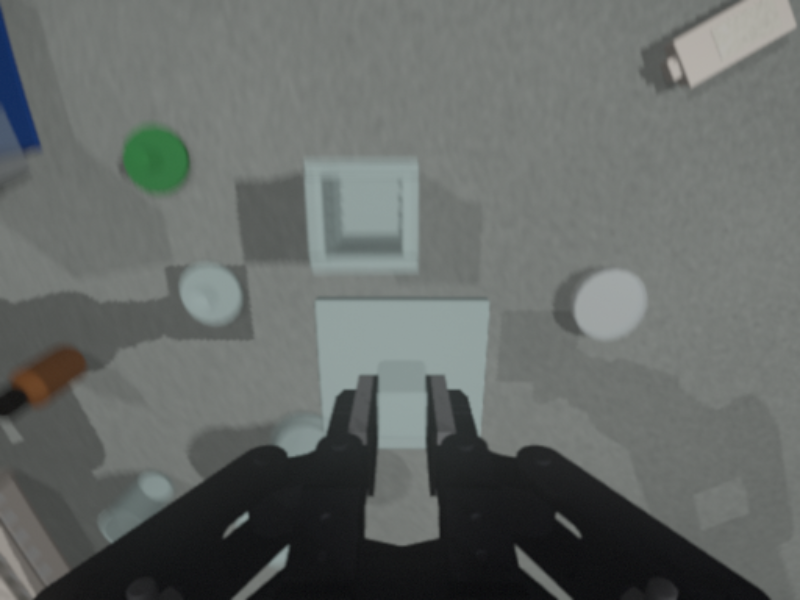

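The square lid is held flat and parallel to the jar rim, whose corners are (305,158), (420,157), (418,273) and (314,273). The small clear lid is at (212,294) and the green one at (156,158).

```bash
python3 - <<'E'
from h import *
from scipy.spatial.transform import Rotation as Ro
pts=[(305,158),(420,157),(418,273),(314,273)]
quad("w8",pts,.086,0,0)
c=np.load("cal_w8.npy",allow_pickle=True).item()
f=lambda p,z: ray(c,np.array(p)/1.5625,z)
J=np.mean([f(p,.086) for p in pts],0)
A,B=f((316,298),.194),f((490,298),.194); print("lid front mid",(A+B)/2,np.linalg.norm(A-B))
s=manip.state(); R=Ro.from_quat(np.roll(s["tool_rot"],-1))
print("J",J,"to go",R.inv().apply(J-s["tool_pos"])*1000,"lidfront in tool", R.inv().apply((A+B)/2-np.array([.5595,.061,.3792]))*1000)
disc("w8",(212,315),.006); print(f((211,295),.006))
E
```

```text
[0.6096 0.0607] lens [63.3 65.9 61.7 65.5] edge yaw mod pi [1.133 2.693 1.127 2.718] shift 0.0
[0.6101 0.0615] lens [62.2 64.2 61.4 65.4] edge yaw mod pi [1.127 2.722 1.147 2.734] shift 2.6
lid front mid [0.58821398 0.04697257 0.194     ] 0.061626981551105436
J [0.60955544 0.06073072 0.086     ] to go [ 46.8627128  -21.87054014 292.97183922] lidfront in tool [ 32.60282675   0.205835   185.08731657]
disc [0.6021 0.2094] [43.1 46.4]
[0.60047403 0.20903179 0.006     ]
```

Request:
play_rows(increments=[{"offset": [20, -10, 0], "twist": 0, "grip": 0}, {"offset": [40, -19, 0], "twist": 0, "grip": 0}, {"offset": [46, -22, 10], "twist": 0, "grip": 0}, {"offset": [46, -22, 30], "twist": 0, "grip": 0}, {"offset": [46, -22, 50], "twist": 0, "grip": 0}])

```text
time: 21.55
tool_pos: [0.609, 0.0614, 0.3303]
tool_rot: [-0.0, 0.976, -0.218, -0.0]
contact_force: [1.0, -0.2, -1.3]
gripper_width: 0.186
```

Request:
play_rows(increments=[{"offset": [0, 0, 12], "twist": 0, "grip": 0}, {"offset": [0, 0, 24], "twist": 0, "grip": 0}, {"offset": [0, 0, 36], "twist": 0, "grip": 0}, {"offset": [0, 0, 45], "twist": 0, "grip": 0}, {"offset": [0, 0, 46], "twist": 0, "grip": 0}])

```text
time: 21.97
tool_pos: [0.6087, 0.0614, 0.2829]
tool_rot: [0.0, 0.976, -0.218, -0.002]
contact_force: [0.1, -0.3, -0.5]
gripper_width: 0.192
```

Request:
play_rows(increments=[{"offset": [0, 0, 1], "twist": 0, "grip": 0}, {"offset": [0, 0, 2], "twist": 0, "grip": 0}, {"offset": [0, 0, 2], "twist": 0, "grip": 0}, {"offset": [0, 0, 2], "twist": 0, "grip": 0}, {"offset": [0, 0, 2], "twist": 0, "grip": 0}])

```text
time: 22.38
tool_pos: [0.6099, 0.0613, 0.284]
tool_rot: [-0.0, 0.976, -0.218, 0.001]
contact_force: [-0.6, -0.2, -0.1]
gripper_width: 0.194
```

Request:
play_rows(increments=[{"offset": [0, 0, 1], "twist": 0, "grip": 0}, {"offset": [0, 0, 1.5], "twist": 0, "grip": 0}, {"offset": [0, 0, 1.5], "twist": 0, "grip": 0}, {"offset": [0, 0, 1.5], "twist": 0, "grip": 0}, {"offset": [0, 0, 1.5], "twist": 0, "grip": 0}])

```text
time: 22.8
tool_pos: [0.6096, 0.0613, 0.2817]
tool_rot: [0.0, 0.976, -0.218, -0.0]
contact_force: [-0.2, 0.2, -1.4]
gripper_width: 0.194
```

Request:
play_rows(increments=[{"offset": [0, 0, 1], "twist": 0, "grip": 0}, {"offset": [0, 0, 1.5], "twist": 0, "grip": 0}, {"offset": [0, 0, 1.5], "twist": 0, "grip": 0}, {"offset": [0, 0, 1.5], "twist": 0, "grip": 0}, {"offset": [0, 0, 1.5], "twist": 0, "grip": 0}])

```text
time: 23.22
tool_pos: [0.6096, 0.0613, 0.2802]
tool_rot: [-0.0, 0.976, -0.218, -0.0]
contact_force: [-0.4, 0.2, -1.1]
gripper_width: 0.185
```

Request:
play_rows(increments=[{"offset": [0, 0, 0.5], "twist": 0, "grip": 0}, {"offset": [0, 0, 1], "twist": 0, "grip": 0}, {"offset": [0, 0, 1.5], "twist": 0, "grip": 0}, {"offset": [0, 0, 1.5], "twist": 0, "grip": 0}, {"offset": [0, 0, 1.5], "twist": 0, "grip": 0}])

```text
time: 23.63
tool_pos: [0.6096, 0.0613, 0.2786]
tool_rot: [0.0, 0.976, -0.218, -0.0]
contact_force: [1.1, 0.3, -0.2]
gripper_width: 0.189
```

Request:
play_rows(increments=[{"offset": [0, 0, 0.5], "twist": 0, "grip": 0}, {"offset": [0, 0, 1], "twist": 0, "grip": 0}, {"offset": [0, 0, 1], "twist": 0, "grip": 0}, {"offset": [0, 0, 1], "twist": 0, "grip": 0}, {"offset": [0, 0, 1], "twist": 0, "grip": 0}])

```text
time: 24.05
tool_pos: [0.6097, 0.0613, 0.2784]
tool_rot: [-0.0, 0.976, -0.218, 0.0]
contact_force: [-2.9, -0.0, 4.6]
gripper_width: 0.187
```

Request:
play_rows(increments=[{"offset": [0, 0, -1], "twist": 0, "grip": 0}, {"offset": [0, 0, -1], "twist": 0, "grip": 0.3}, {"offset": [0, 0, -1], "twist": 0, "grip": 0.6}, {"offset": [0, 0, -1], "twist": 0, "grip": 0.6}, {"offset": [0, 0, -1], "twist": 0, "grip": 0.6}])

```text
time: 24.47
tool_pos: [0.6095, 0.0613, 0.2783]
tool_rot: [0.0, 0.976, -0.218, -0.0]
contact_force: [-0.1, -0.6, -0.0]
gripper_width: 0.601
```

Request:
play_rows(increments=[{"offset": [0, 0, -15], "twist": 0, "grip": 0.6}, {"offset": [0, 0, -40], "twist": -0.11, "grip": 0.6}, {"offset": [0, 0, -65], "twist": -0.22, "grip": 0.6}, {"offset": [0, 0, -82], "twist": -0.33, "grip": 0.6}, {"offset": [0, 0, -82], "twist": -0.44, "grip": 0.6}])

```text
time: 24.88
tool_pos: [0.6108, 0.0613, 0.3662]
tool_rot: [0.0, 1.0, 0.003, 0.004]
contact_force: [1.4, 0.2, 0.9]
gripper_width: 0.599
```

Request:
play_rows(increments=[{"offset": [-1, -30, 0], "twist": 0, "grip": 0.6}, {"offset": [-3, -60, 0], "twist": 0, "grip": 0.6}, {"offset": [-5, -95, 0], "twist": 0, "grip": 0.6}, {"offset": [-7, -125, 0], "twist": 0, "grip": 0.6}, {"offset": [-9, -148, 0], "twist": 0, "grip": 0.6}])

```text
time: 25.3
tool_pos: [0.6002, 0.2114, 0.3606]
tool_rot: [-0.0, 1.0, 0.0, 0.0]
contact_force: [-0.1, -0.3, 1.1]
gripper_width: 0.601
```

Request:
play_rows(increments=[{"offset": [0, 0, 20], "twist": 0, "grip": 0.6}, {"offset": [0, 0, 50], "twist": 0, "grip": 0.6}, {"offset": [0, 0, 80], "twist": 0, "grip": 0.6}, {"offset": [0, 0, 90], "twist": 0, "grip": 0.6}, {"offset": [0, 0, 90], "twist": 0, "grip": 0.6}])

```text
time: 25.72
tool_pos: [0.5991, 0.209, 0.2664]
tool_rot: [0.001, 1.0, -0.0, -0.004]
contact_force: [0.1, -0.6, 0.5]
gripper_width: 0.598
```

```bash
python3 look.py w9 126; python3 - <<'E'
from h import *
c=np.load("cal_w9.npy",allow_pickle=True).item()
s=manip.state();print(s['tool_pos'],s['tool_rot'].round(4))
disc("w9",px(c,[.615,.209,.006])*1.5625,.006)
E
```

```text
25.7167 [0.5991 0.209  0.2664] [ 8.0e-04  1.0e+00 -1.0e-04 -3.8e-03] w 0.598 F [ 0.1 -0.6  0.5]
cam [0.681 0.21  0.233] [-0.33  -0.002 -0.944]
lid_round_small_mid [(0.57, [0.6009, 0.2142, 0.0158], [392.0, 313.0]), (0.56, [0.7071, 0.194, 0.0177], [437.0, 86.0])]
lid_square_mid []
square_jar_mouth []
[0.60161563 0.20942922 0.27339618] [-5.e-04  1.e+00 -2.e-04  2.e-03]
disc [0.5991 0.2112] [47.3 47.8]
```

View pics/w9.png

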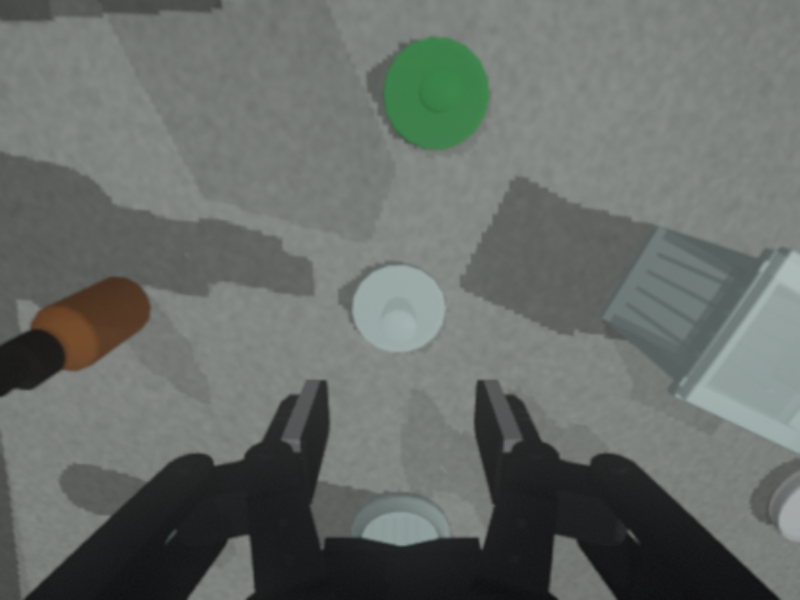

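The clear small lid is between the jaws at (399,309), with the green one well clear at (437,93). Grasping it.

Request:
play_rows(increments=[{"offset": [-1, -1.5, 25], "twist": 0, "grip": 0.6}, {"offset": [-1, -1.5, 50], "twist": 0, "grip": 0.6}, {"offset": [-1, -1.5, 70], "twist": 0, "grip": 0.6}, {"offset": [-1, -1.5, 80], "twist": 0, "grip": 0.6}, {"offset": [-1, -1.5, 80], "twist": 0, "grip": 0.6}])

```text
time: 26.33
tool_pos: [0.5992, 0.2106, 0.1894]
tool_rot: [0.0, 1.0, -0.0, -0.001]
contact_force: [-0.6, -0.8, 0.1]
gripper_width: 0.597
```

Request:
play_rows(increments=[{"offset": [0, 0, 0], "twist": 0, "grip": 0.6}, {"offset": [0, 0, 0], "twist": 0, "grip": 0.6}])

```text
time: 26.5
tool_pos: [0.6008, 0.211, 0.1931]
tool_rot: [-0.0, 1.0, -0.0, 0.002]
contact_force: [0.1, -0.4, 0.2]
gripper_width: 0.601
```

Request:
play_rows(increments=[{"offset": [0, 0, 1], "twist": 0, "grip": 0.4}, {"offset": [0, 0, 1], "twist": 0, "grip": 0}, {"offset": [0, 0, 1], "twist": 0, "grip": 0}, {"offset": [0, 0, 1], "twist": 0, "grip": 0}, {"offset": [0, 0, 1], "twist": 0, "grip": 0}])

```text
time: 26.92
tool_pos: [0.6002, 0.211, 0.1912]
tool_rot: [-0.0, 1.0, -0.0, 0.001]
contact_force: [-0.9, -0.4, 5.8]
gripper_width: 0.176
```

Request:
play_rows(increments=[{"offset": [0, 0, 0], "twist": 0, "grip": 0}, {"offset": [0, 0, -15], "twist": 0, "grip": 0}, {"offset": [0, 0, -45], "twist": 0, "grip": 0}, {"offset": [0, 0, -80], "twist": 0, "grip": 0}, {"offset": [0, 0, -115], "twist": 0, "grip": 0}])

```text
time: 27.33
tool_pos: [0.5989, 0.2107, 0.3054]
tool_rot: [0.0, 1.0, -0.0, -0.001]
contact_force: [0.7, -0.1, -0.5]
gripper_width: 0.18
```

Request:
play_rows(increments=[{"offset": [0, 0, -30], "twist": 0, "grip": 0}, {"offset": [0, 0, -55], "twist": 0, "grip": 0}, {"offset": [0, 20, -55], "twist": 0, "grip": 0}, {"offset": [0, 50, -55], "twist": 0, "grip": 0}, {"offset": [0, 80, -55], "twist": 0, "grip": 0}])

```text
time: 27.75
tool_pos: [0.5992, 0.1306, 0.3612]
tool_rot: [-0.0, 1.0, 0.001, 0.001]
contact_force: [0.3, -0.6, -1.5]
gripper_width: 0.177
```

Request:
play_rows(increments=[{"offset": [0, 30, 0], "twist": 0, "grip": 0}, {"offset": [0, 65, 0], "twist": 0, "grip": 0}, {"offset": [0, 100, 0], "twist": 0, "grip": 0}, {"offset": [0, 135, 0], "twist": 0, "grip": 0}, {"offset": [0, 165, 0], "twist": 0, "grip": 0}])

```text
time: 28.17
tool_pos: [0.599, -0.0361, 0.3602]
tool_rot: [0.0, 1.0, -0.0, -0.0]
contact_force: [1.6, 0.2, -0.2]
gripper_width: 0.177
```

Request:
play_rows(increments=[{"offset": [0, 33, 0], "twist": 0, "grip": 0}, {"offset": [0, 66, 0], "twist": 0, "grip": 0}, {"offset": [0, 100, 0], "twist": 0, "grip": 0}, {"offset": [0, 135, 0], "twist": 0, "grip": 0}, {"offset": [0, 165, 0], "twist": 0, "grip": 0}])

```text
time: 28.58
tool_pos: [0.5989, -0.2012, 0.3602]
tool_rot: [0.0, 1.0, -0.0, -0.0]
contact_force: [0.7, 0.8, -0.7]
gripper_width: 0.18
```

Request:
play_rows(increments=[{"offset": [-4, 30, 0], "twist": 0, "grip": 0}, {"offset": [-8, 60, 0], "twist": 0, "grip": 0}, {"offset": [-14, 90, 0], "twist": 0, "grip": 0}, {"offset": [-20, 110, 0], "twist": 0, "grip": 0}, {"offset": [-24, 120, 0], "twist": 0, "grip": 0}])

```text
time: 29.0
tool_pos: [0.5745, -0.3215, 0.36]
tool_rot: [0.0, 1.0, -0.001, -0.0]
contact_force: [0.8, 0.2, -1.2]
gripper_width: 0.178
```

```bash
python3 look.py w10 15; python3 - <<'E'
from h import *
s=manip.state();print(s['tool_pos'],s['tool_rot'].round(4))
E
```

```text
29.0 [ 0.5745 -0.3215  0.36  ] [ 3.0e-04  1.0e+00 -1.3e-03 -2.0e-04] w 0.178 F [ 0.8  0.2 -1.2]
cam [ 0.656 -0.321  0.328] [-0.323 -0.    -0.946]
lid_round_small_mid [(0.97, [0.5718, -0.3174, 0.1837], [393.0, 399.0])]
stender_dish_mouth []
[ 0.57523431 -0.31913846  0.35980884] [-4.e-04  1.e+00 -6.e-04  0.e+00]
```

View pics/w10.png

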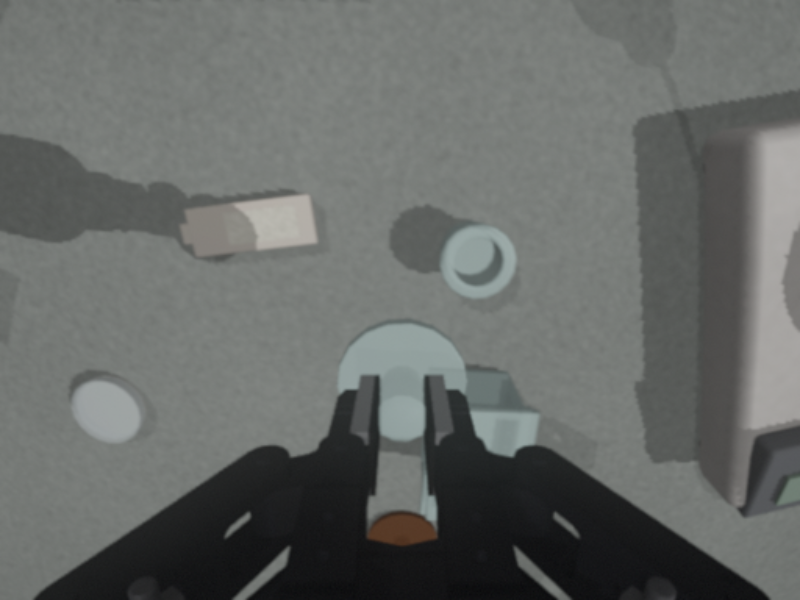

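The small lid is held flat at (402,400). The stender rim is in plain view at (479,261).

```bash
python3 - <<'E'
from h import *
c=np.load("cal_w10.npy",allow_pickle=True).item()
f=lambda p,z: ray(c,np.array(p)/1.5625,z)[:2]
P=np.array([f(p,.042) for p in [(440,261),(517,261),(479,225),(479,298)]]); print(P.round(4),P.mean(0))
disc("w10",(479,293),.042)
print("lid y",f((338,385),.174),f((467,385),.174))
E
```

```text
[[ 0.5892 -0.3457]
 [ 0.5892 -0.3955]
 [ 0.6124 -0.3697]
 [ 0.5641 -0.3721]] [ 0.58874002 -0.37076348]
disc [ 0.5888 -0.3707] [45.8 46.7]
lid y [ 0.57209655 -0.29644233] [ 0.57192328 -0.34564323]
```

Request:
play_rows(increments=[{"offset": [7, 25, 0], "twist": 0, "grip": 0}, {"offset": [13.5, 50, 0], "twist": 0, "grip": 0}, {"offset": [13.5, 50, 20], "twist": 0, "grip": 0}, {"offset": [13.5, 50, 45], "twist": 0, "grip": 0}, {"offset": [13.5, 50, 70], "twist": 0, "grip": 0}])

```text
time: 29.57
tool_pos: [0.59, -0.3679, 0.2901]
tool_rot: [0.0, 1.0, 0.001, 0.001]
contact_force: [-0.1, 0.6, -1.2]
gripper_width: 0.173
```

Request:
play_rows(increments=[{"offset": [0, 0, 15], "twist": 0, "grip": 0}, {"offset": [0, 0, 30], "twist": 0, "grip": 0}, {"offset": [0, 0, 40], "twist": 0, "grip": 0}, {"offset": [0, 0, 48], "twist": 0, "grip": 0}, {"offset": [0, 0, 50], "twist": 0, "grip": 0}])

```text
time: 29.98
tool_pos: [0.589, -0.3686, 0.2386]
tool_rot: [-0.0, 1.0, 0.0, -0.001]
contact_force: [-0.1, 1.0, -1.0]
gripper_width: 0.178
```

Request:
play_rows(increments=[{"offset": [0, 0, 1], "twist": 0, "grip": 0}, {"offset": [0, 0, 2], "twist": 0, "grip": 0}, {"offset": [0, 0, 3], "twist": 0, "grip": 0}, {"offset": [0, 0, 3], "twist": 0, "grip": 0}, {"offset": [0, 0, 3], "twist": 0, "grip": 0}])

```text
time: 30.4
tool_pos: [0.5892, -0.3694, 0.2375]
tool_rot: [0.0, 1.0, -0.0, 0.0]
contact_force: [-0.0, -0.2, -0.0]
gripper_width: 0.18
```

Request:
play_rows(increments=[{"offset": [0, 0, 0.5], "twist": 0, "grip": 0}, {"offset": [0, 0, 1], "twist": 0, "grip": 0}, {"offset": [0, 0, 1.5], "twist": 0, "grip": 0}, {"offset": [0, 0, 1.5], "twist": 0, "grip": 0}, {"offset": [0, 0, 1.5], "twist": 0, "grip": 0}])

```text
time: 30.82
tool_pos: [0.589, -0.3691, 0.2351]
tool_rot: [-0.0, 1.0, -0.0, -0.0]
contact_force: [-0.7, -0.1, -0.5]
gripper_width: 0.176
```

Request:
play_rows(increments=[{"offset": [0, 1, 0.5], "twist": 0, "grip": 0}, {"offset": [0, 1, 1], "twist": 0, "grip": 0}, {"offset": [0, 1, 1.5], "twist": 0, "grip": 0}, {"offset": [0, 1, 1.5], "twist": 0, "grip": 0}, {"offset": [0, 1, 1.5], "twist": 0, "grip": 0}])

```text
time: 31.23
tool_pos: [0.589, -0.3701, 0.2336]
tool_rot: [-0.0, 1.0, -0.0, -0.0]
contact_force: [0.5, -0.6, -0.7]
gripper_width: 0.177
```

Request:
play_rows(increments=[{"offset": [0, 0, 0.5], "twist": 0, "grip": 0}, {"offset": [0, 0, 1], "twist": 0, "grip": 0}, {"offset": [0, 0, 1], "twist": 0, "grip": 0}, {"offset": [0, 0, 1], "twist": 0, "grip": 0}, {"offset": [0, 0, 1], "twist": 0, "grip": 0}])

```text
time: 31.65
tool_pos: [0.5891, -0.3702, 0.2332]
tool_rot: [0.0, 1.0, -0.0, 0.0]
contact_force: [-1.2, 0.7, 3.1]
gripper_width: 0.178
```

Request:
play_rows(increments=[{"offset": [0, 0, -0.5], "twist": 0, "grip": 0}, {"offset": [0, 0, -0.5], "twist": 0, "grip": 0.3}, {"offset": [0, 0, -0.5], "twist": 0, "grip": 0.6}, {"offset": [0, 0, -0.5], "twist": 0, "grip": 0.6}, {"offset": [0, 0, -0.5], "twist": 0, "grip": 0.6}])

```text
time: 32.07
tool_pos: [0.5889, -0.3701, 0.233]
tool_rot: [-0.0, 1.0, -0.0, -0.0]
contact_force: [0.6, 0.0, -0.4]
gripper_width: 0.602
```

Request:
play_rows(increments=[{"offset": [0, 0, -15], "twist": 0, "grip": 0.6}, {"offset": [0, 0, -45], "twist": 0, "grip": 0.6}, {"offset": [0, 0, -80], "twist": 0, "grip": 0.6}, {"offset": [0, 0, -110], "twist": 0, "grip": 0.6}, {"offset": [0, 0, -140], "twist": 0, "grip": 0.6}])

```text
time: 32.48
tool_pos: [0.5889, -0.3701, 0.3765]
tool_rot: [0.001, 1.0, -0.0, 0.001]
contact_force: [1.1, -0.2, 0.1]
gripper_width: 0.603
```

Request:
play_rows(increments=[{"offset": [-20, 0, -20], "twist": 0, "grip": 0.6}, {"offset": [-50, 0, -30], "twist": 0, "grip": 0.6}, {"offset": [-80, 0, -30], "twist": 0, "grip": 0.6}, {"offset": [-90, 0, -30], "twist": 0, "grip": 0.6}, {"offset": [-90, 0, -30], "twist": 0, "grip": 0.6}])

```text
time: 32.9
tool_pos: [0.4974, -0.3702, 0.4047]
tool_rot: [0.001, 1.0, -0.001, 0.001]
contact_force: [-0.0, -0.5, 0.1]
gripper_width: 0.594
```

```bash
python3 look.py w11 1357; python3 - <<'E'
from h import *
c=manip.get_calibration("side"); im=manip.grab_frame("side"); cv2.imwrite("pics/side1.png",cv2.resize(im[60:340,60:400],None,fx=2.2,fy=2.1,interpolation=3))
for n in NAMES[:10]:
    r=manip.tip_of(n,"side"); print(n,[(round(q["p"],2),np.round(w(c,q["xyz"]),3).tolist()) for q in r[:2]])
E
```

```text
32.9 [ 0.4974 -0.3702  0.4047] [ 6.e-04  1.e+00 -1.e-03  5.e-04] w 0.594 F [-0.  -0.5  0.1]
cam [ 0.579 -0.369  0.373] [-0.322 -0.001 -0.947]
lid_round_small_mid [(0.74, [0.5888, -0.3683, 0.0606], [399.0, 137.0])]
lid_rect_mid [(0.94, [0.4438, -0.3733, 0.0794], [407.0, 354.0])]
stender_dish_mouth []
trough_mouth []
lid_round_large_mid [(0.63, [0.44, 0.212, 0.118]), (0.62, [0.311, -0.32, 0.016])]
lid_round_small_mid [(0.75, [0.701, 0.195, 0.015]), (0.68, [0.588, -0.375, 0.055])]
lid_square_mid []
lid_rect_mid [(0.76, [0.448, -0.378, 0.083]), (0.66, [0.445, -0.371, 0.061])]
coplin_jar_mouth [(0.91, [0.442, 0.205, 0.094])]
stender_dish_mouth [(0.42, [0.591, -0.371, 0.04])]
square_jar_mouth [(0.95, [0.604, 0.06, 0.091])]
trough_mouth [(0.81, [0.445, -0.371, 0.06])]
dropper_bottle_mid [(0.8, [0.6, 0.362, 0.047])]
beaker_mid [(0.88, [0.457, 0.368, 0.027])]
```

View pics/w11.png

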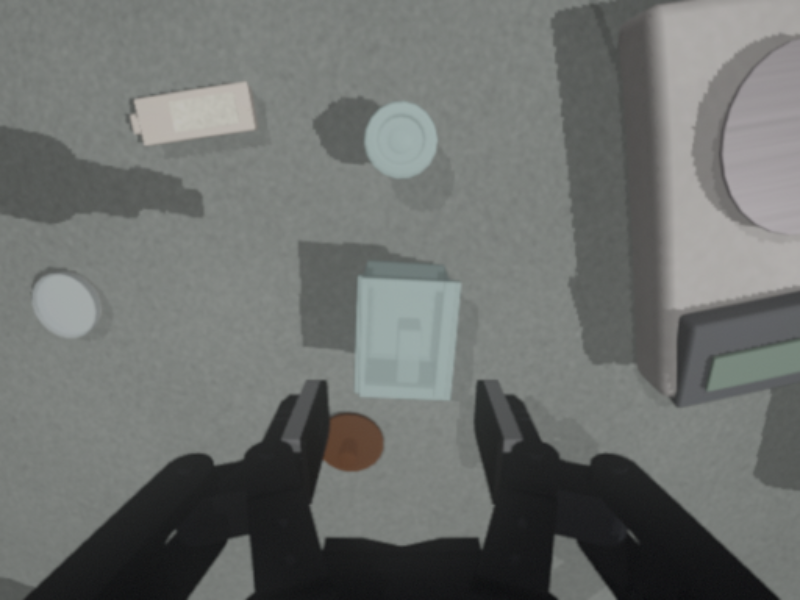

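View pics/side1.png

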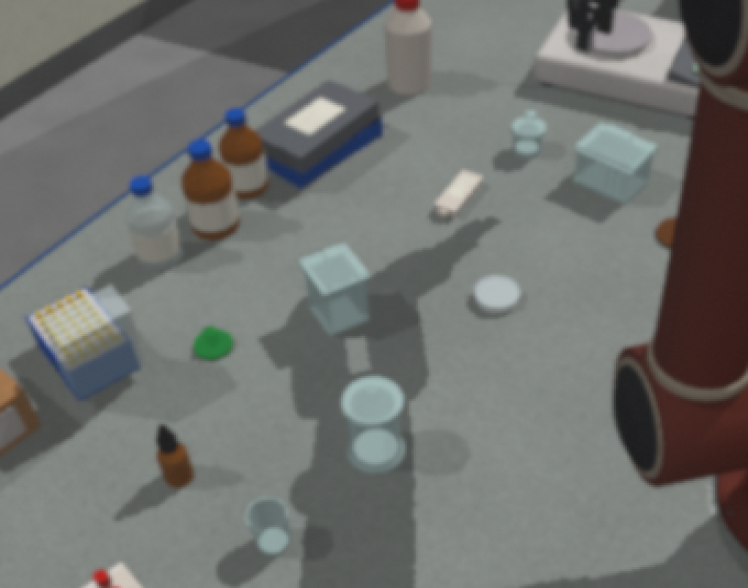

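The stender lid is concentric at (401,139) and the trough lid is in line at (407,340). In the side view all four jars are covered. I'll check the square and Coplin lids closely with the scene camera.

```bash
python3 - <<'E'
from h import *
c=manip.get_calibration("scene"); im=manip.grab_frame("scene"); cv2.imwrite("pics/scene1.png",cv2.resize(im[140:270,235:385],None,fx=5,fy=4.6,interpolation=3))
for n in NAMES[:8]:
    r=manip.tip_of(n,"scene"); print(n,[(round(q["p"],2),np.round(w(c,q["xyz"]),3).tolist()) for q in r[:2]])
E
```

```text
lid_round_large_mid [(0.69, [0.438, 0.206, 0.111]), (0.66, [0.315, -0.32, 0.019])]
lid_round_small_mid [(0.61, [0.705, 0.193, 0.014]), (0.58, [0.585, -0.37, 0.061])]
lid_square_mid [(0.79, [0.61, 0.059, 0.104]), (0.39, [0.439, 0.207, 0.115])]
lid_rect_mid [(0.94, [0.452, -0.382, 0.076])]
coplin_jar_mouth [(0.66, [0.439, 0.211, 0.096])]
stender_dish_mouth [(0.49, [0.594, -0.371, 0.04]), (0.39, [0.456, 0.37, 0.032])]
square_jar_mouth [(0.56, [0.611, 0.06, 0.086])]
trough_mouth [(0.83, [0.45, -0.372, 0.066]), (0.48, [0.604, 0.364, 0.047])]
```

View pics/scene1.png

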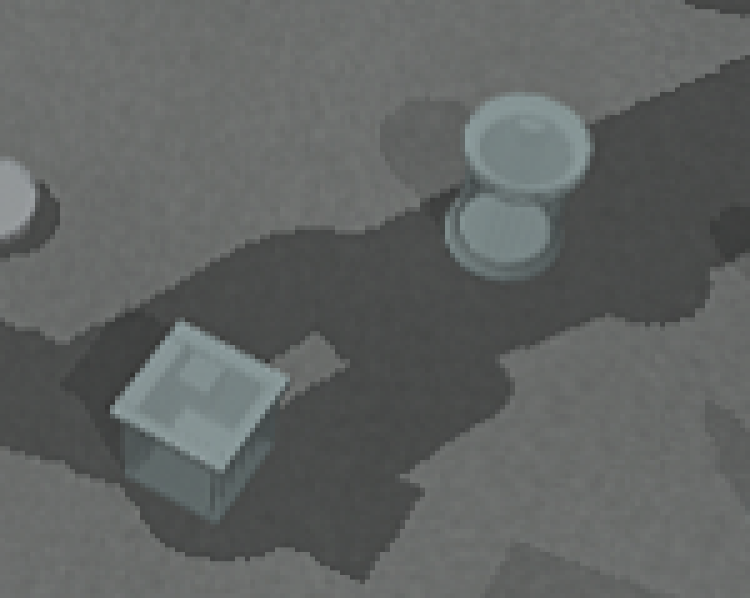

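```bash
python3 - <<'E'
from h import *
quad("w11",[(358,277),(461,282),(451,400),(356,396)],.070,0,0)
quad("w4",[(329,230),(469,231),(463,393),(338,391)],.070,0,0)
c=np.load("cal_w11.npy",allow_pickle=True).item(); im=cv2.imread("pics/raw_w11.png")
cv2.imwrite("pics/tr.png",cv2.resize(im[160:262,215:308],None,fx=6,fy=5.8,interpolation=3))
E
```

```text
[ 0.4491 -0.3733] lens [71.2 93.  72.1 93.1] edge yaw mod pi [1.518 3.101 1.519 3.092] shift 0.0
[ 0.4495 -0.3736] lens [71.4 92.3 67.5 94.2] edge yaw mod pi [1.499 3.089 1.525 3.13 ] shift 2.7
[ 0.4487 -0.3737] lens [70.4 92.1 71.  91.3] edge yaw mod pi [1.513 3.102 1.501 3.096] shift 0.0
[ 0.4489 -0.373 ] lens [70.3 92.9 68.8 91.4] edge yaw mod pi [1.51  3.089 1.488 3.106] shift 2.1
```

View pics/tr.png

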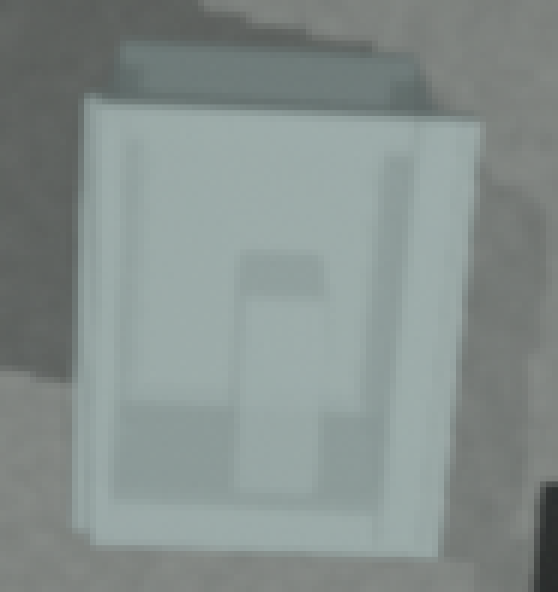

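The trough lid is about 2–3 mm off centre and 0.02 rad off line, both inside the limits. Handing in.

```bash
python3 -c "
from plant import manip
print(manip.job_done(), manip.state()['time'])"
```

```text
the job is handed in; nothing more can be done
the job is handed in; nothing more can be done
```

All four lids are back on their own jars, and I handed the job in at about 34 s of the 99 s allowed. Each lid was picked up by its knob, lowered in 0.5–1 mm steps until the wrist force showed contact (about 3–13 N) and then released. I left the brown and green look-alikes alone.

- **Round lids:** in the last pictures the large and small lids look flat and concentric on the Coplin jar and the stender dish.
- **Square lid:** it lies flat and in line with its jar in the scene view. I checked this by eye there; I did not measure its final centre or angle.
- **Oblong lid:** it measured 2–3 mm off the trough's centre and about 0.02 rad out of line, against limits of 8 mm and 0.15 rad.
- **Jars, bottle and beaker:** their last detected positions agree with the first ones within about 6 mm, roughly the detector's own error.

Three last readings disagreed with this:
- **Side view, square lid:** the network did not find it there, but the scene camera did, at the right place and height.
- **Scene camera, oblong lid:** the network put it about 10 mm off in y. The wrist-camera geometry and the close crop showed 2–3 mm, so I went with those.
- **Small lid:** both fixed cameras ranked the green look-alike first for its name; I told them apart by colour.

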